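Set an angle bracket on edge in the vise

ROBOT

A 7-joint arm with a two-finger parallel gripper is mounted at the origin on a cart in front of the work surface, level with it; the furniture and walls round the work are solid. World frame = base frame: x ahead of the robot, y to its left, z up, the work surface at z = 0. Lengths are in m, angles in rad, forces in N, time in s.
With the tool pointing down it reaches from about 0.4 to 0.85 m from the base axis. Payload 10.4 kg.
Tool frame: the origin (TCP) lies at the very end of the fingers, on their centre line; the grasp point (between the pads) lies 19 mm behind it; z points along the fingers, y is the direction in which the jaws open and shut (so a half turn about z gives the same grasp; the last joint's range is limited). The gripper opens to 87 mm and grips with 3 to 60 N. Pads are 19 mm wide; open, the fingers measure 117 mm over their backs; the gripper's body (75 mm by 190 mm) begins 51 mm behind the grasp point.
Start: joints at [-1.299, 0.332, -0.065, 1.46, 0.022, 1.35, -0.088], TCP at [0.182, 0.598, 0.223] pointing down, gripper open.
Joint ranges: [-2.6, 2.6], [-0.5, 2.12], [-1.47, 1.34], [0.16, 2.42], [-1.27, 4.41], [0.06, 2.06], [-2.6, 2.6]. Speed limits (rad/s): [2.22, 2.22, 2.79, 2.79, 3.14, 3.14, 3.14].

INTERFACE

Orientations are given as a unit quaternion [x, y, z, w].
In Python, from bench import read_state, camera, close_job, recognise, masks_of gives the robot as it stands.
- The arm moves only by the tool play_rows, never from a script. Its argument "moves" is a list of rows, each a list of 3 entries, a list of its own where there are three numbers: the shift along the tool's x, y, z in cm, then the turn, a rotation vector about the tool's x, y, z in rad, then the finger opening in cm, from 0 to 8.7. In form: [[[dx, dy, dz], [ax, ay, az], jaw], ...]. A call has 1 to 8 rows; each row is the pose to reach, as a shift and turn from the pose commanded when the call began, along the tool's axes at that moment; what a row does not reach only later rows make up. A row lasts 1/8 s, in which the tool goes at most 62.5 mm and 10.7 degrees, less where a joint would pass 70% of its speed; a pose out of reach is approached as far as the arm can. A call with a gripper value outside its range is refused whole. The fingers move at their own pace and stop on an object; "grip_force" is the grip in N (left out, the last holds). Time passes only in rows, so rows that repeat a pose let the fingers close. It gives the time, the measured TCP pose, the force and the opening at its end, in the units of the state.
- read_state(): the state, without advancing time (a new reading comes with each control period).
- camera(name): name is "scene" or "top" or "wrist"; returns a dict with "frame" (480x640x3 uint8, red, green, blue), "intrinsics" (3x3 intrinsics, pixels), "camera_from_world" (4x4, takes a point from world to camera coordinates). Camera axes: x right, y down, z forward; pixel columns grow to the right and rows downward; lengths in m; the calibration is good to about 2 mm. A picture is of the moment at which its call begins. There is no depth.
- close_job(): hands the job in, once; it reports no verdict.
Trained networks look in a picture, given as the dict that the camera call returned (one of the last four; its "shot" number tells which), for a name from the list of things; names that differ only in an ending like _2 or _b are one class to them, and where a whole thing is asked for, a point or a joint stands for the part that bears it (a point fixed in the world has none). Each returns a list of dicts, best first, with "conf" (0 to 1); they miss things now and then, are a little off and sometimes report something else, mostly with a low value. They report only what shows in the picture. A call takes as long as a camera call. They do not tell look-alikes from the thing itself.
- recognise(picture, query): "at" ([column, row] in pixels, amid what is visible of it).
- masks_of(picture, query): "region" (480x640 bool, what is visible of it) and "at" ([column, row] in pixels, amid what is visible of it).
The state is a dict: "time": time; "joint_positions": joint angles; "joint_vel": joint speeds; "joint_torque": joint torques, N m; "ee_pos": TCP position; "eef_rot": TCP orientation; "ft_force": force on the tool from outside, world axes, zero at the start; "torque": the same for the moment, N m; "width": finger opening in m.
Only numpy, scipy, OpenCV 4.12 (cv2) and the standard library are available. Lean on these libraries where they do the work, as an engineer would, in place of code of your own. Each camera call takes 0.05 s, during which the arm holds its last target.

TASK

The steel angle bracket has slipped through under the clear chip guard: draw it out in front of the guard with the chip hook, then lay the hook down on the open bench in front of the guard. Carry the bracket to the vise and lay it flat on the bed, the free edge of its long leg against the middle of the fixed jaw, then push it up so that it pivots on that edge until the leg stands flat against the fixed jaw and the short flange reaches over the jaw's top. Finally slide the loose jaw up until it holds the bracket, let go, and leave the tape measure, the pliers and the torch where they are.

Things in the scene. Friction and masses are not known exactly. Their poses are not given: they have to be found in the camera images.
- vise: Low steel vise fixed to the bench. Origin at bench height under the middle of the fixed jaw's clamping face; x points level into the fixed jaw, away from the robot; y left along the jaw, z up. Bed 96 mm wide, top 22 mm up, from x = -196 mm to 0. Fixed jaw x = 0 to 36 mm, 96 mm wide, top 72 mm up. Toe clamps 24 mm high stick out to y = +-73 mm at x = -150 and 12 mm.
- sliding_jaw (a joint): Travel of the loose vise jaw along the vise's x, m: 0 = open, its face 130 mm from the fixed jaw; grows as it closes (gap = 0.130 - value); on the 8 mm bracket leg it stops at about 0.122. Slides with about 4 N friction and stays where it is left.
- sliding_jaw_back (a point): Middle of the loose jaw's back face, towards the robot, 47 mm above the bench; push here along the vise's x to close it. The jaw is a steel block 40 mm long (x), 94 mm wide, from 22 to 72 mm above the bench. Axes as vise.
- fixed_jaw_foot (a point): Middle of the corner line where the fixed jaw rises from the vise bed, 22 mm above the bench straight over the origin of vise, same axes. The bracket pivots here.
- guard: Chip guard fixed to the bench: clear sheet on a grey 10 mm tube frame. Origin on the bench, middle of its front foot line; x points under it, away from the robot, y left. Posts at x = 0 and 150 mm, y = +-155 mm, on 28 mm discs. Open in front up to 62 mm; above, the sheet leans back to x = 95 mm, 200 mm up, then level. Under it a fixed charger, x 62-148, y 100-145, 33 mm high.
- bracket_centre (a point): Middle of the long leg (60 x 60 x 8 mm) of a loose dark steel angle bracket, 0.26-0.43 kg. x runs along the leg from flange to free edge, y across the 60 mm width, z through the leg to the side the flange stands on. At the start z is up, the point 4 mm over the bench, the flange on the robot's side. In the vise x must end pointing straight down and z into the fixed jaw.
- bracket_flange (a point): Middle of the bracket's short flange, which is 8 mm thick, 60 mm wide, at the end of the leg away from its free edge: 26 mm along -x and 20 mm along z from bracket_centre, same axes. Its top is 40 mm above what the leg lies on. Pinch its 8 mm thickness here.
- bracket_foot (a point): Middle of the leg's free edge, the one to pivot on, at its lower corner while the leg lies flat: 30 mm along x and 4 mm along -z from bracket_centre, same axes.
- hook_grip (a point): Centre of the wooden grip (100 x 22 x 18 mm) of the chip hook, a loose 0.14 kg tool lying flat, this point 9 mm over the bench. x along the grip to the hooked end, y left, z up. Its 8 mm steel rod runs straight on along x, low over the bench (axis 4 mm up from x = 88 mm), to x = 180 mm, then bends 90 deg left and ends at y = 47 mm. Balances about 30 mm ahead of this point.
- hook_end (a point): Middle of the bent end of the chip hook: 180 mm along x and 24 mm to the left (y) of the grip's centre, on the rod's axis, 4 mm above the bench. Same axes as hook_grip.
- tape_measure: Yellow tape measure, 68 x 80 x 38 mm, loose on the bench; origin under its middle. Leave it alone.
- pliers: Red-handled pliers, 188 x 51 x 14 mm, loose on the bench; origin under their middle. Leave them alone.
- torch: Black torch, 36 mm across, 137 mm long, lying loose on the bench; origin under its middle. Leave it alone.
Mind the look-alikes: they are no part of the job. What is shaped like the part that bears bracket_centre but orange is not meant.

How it is judged:
On the way, in this order (a step that is already met when the one before it is completed fails the run):
1. the chip hook is drawing the bracket, with no finger on it (contact force between chip_hook and bracket above 0.1 N and contact force between the fingers and bracket below 0.1 N and distance of bracket_centre from where it was at the start of the episode above 0.03 m).
2. the whole bracket is out in front of the guard, on the bench (x of bracket_foot in the frame of guard below -0.01 m and height (world z) of bracket_centre below 0.012 m), for 0.1 s.
3. the bracket lies flat on the vise bed, its free edge against the fixed jaw (within 6 mm), and the hook has been let go (x of bracket_foot in the frame of fixed_jaw_foot between -0.006 and 0.004 m and z of bracket_foot in the frame of fixed_jaw_foot between -0.005 and 0.006 m and y of bracket_foot in the frame of fixed_jaw_foot between -0.03 and 0.03 m and angle between bracket_centre's own z axis and vertical below 0.14 rad and contact force between the fingers and chip_hook below 0.1 N), for 0.1 s.
4. the bracket is half-way up with its free edge still in the corner of bed and fixed jaw (within 10 mm) (angle between bracket_centre's own x axis and vertical between 2.2 and 2.8 rad and x of bracket_foot in the frame of fixed_jaw_foot above -0.012 m and z of bracket_foot in the frame of fixed_jaw_foot below 0.01 m).
5. the bracket stands upright on its edge, flat against the fixed jaw (angle between bracket_centre's own x axis and vertical above 3 rad and x of bracket_centre in the frame of fixed_jaw_foot above -0.009 m), for 0.2 s.
At the end, for the whole second after the job is handed in: Bracket on its free edge on the vise bed (5 mm), upright (4.5 deg), leg flat on the fixed jaw (2.5 mm), within 20 mm of its middle; loose jaw closed on it (2 mm); all at rest, let go. Hook flat on the bench in front of the guard; tape measure, pliers, torch moved under 20 mm (angle between bracket_centre's own x axis and vertical above 3.06 rad and x of bracket_centre in the frame of fixed_jaw_foot above -0.0065 m and z of bracket_foot in the frame of fixed_jaw_foot below 0.005 m and y of bracket_centre in the frame of fixed_jaw_foot between -0.02 and 0.02 m and value of joint sliding_jaw above 0.12 m and linear speed of bracket below 0.01 m/s and height (world z) of hook_grip below 0.014 m and height (world z) of hook_end below 0.02 m and x of hook_end in the frame of guard below 0 m and distance of each of tape_measure, pliers, torch from where it was at the start of the episode below 0.02 m); the robot touches nothing.
It fails at once if the tape measure, the pliers or the torch is knocked away (more than 40 mm) (distance of any of tape_measure, pliers, torch from where it was at the start of the episode above 0.04 m).
It also fails if it takes over 67 s, if anything falls off the work surface, if the arm or the gripper's body presses on something with over 40 N, if the wrist force passes 120 N, or if a joint passes its speed limit or range.

## Working session

There is one attempt and no reset: what is moved stays moved. The work goes in short steps, Python scripts to look and compute and a tool call to move; the robot and the scene stay as the last step left them, time stands still between calls to the robot, and variables do not carry over. Pictures are saved under pics/ and viewed, and the job is handed in when it is done.

Besides the shell and the picture viewer there is one more tool, called after "Call:" as name(argument=value, ...), one argument or row to a line, values as JSON. play_rows: Moves the arm, as the interface text tells. Its arguments: {"type":"object","properties":{"moves":{"type":"array","items":{"type":"array"}},"grip_force":{"type":"number"}},"required":["moves"]}

```bash
ls; mkdir -p pics
python3 - <<'E'
from bench import *
import cv2
for n in ["scene","top","wrist"]:
    c=camera(n); cv2.imwrite(f"pics/{n}0.png",c["frame"][:,:,::-1]); print(n,c["intrinsics"].tolist(),c["camera_from_world"].round(4).tolist())
print(read_state())
E
```

```text
pics
scene [[440.1547279181113, 0.0, 318.4311606148495], [0.0, 440.1547279181113, 238.54658116053002], [0.0, 0.0, 1.0]] [[0.6314, -0.7754, -0.0061, -0.2911], [-0.4499, -0.36, -0.8173, 0.306], [0.6315, 0.5188, -0.5762, 0.5446], [0.0, 0.0, 0.0, 1.0]]
top [[442.9987980986895, 0.0, 321.7845063514761], [0.0, 442.9987980986895, 239.869520927629], [0.0, 0.0, 1.0]] [[-0.0533, -0.9986, -0.0018, 0.0929], [-0.9784, 0.0526, -0.2001, 0.5313], [0.1999, -0.0089, -0.9798, 1.1008], [0.0, 0.0, 0.0, 1.0]]
wrist [[420.88849759080443, 0.0, 321.61332011932006], [0.0, 420.88849759080443, 240.19098246655653], [0.0, 0.0, 1.0]] [[0.2898, 0.9571, -0.0001, -0.625], [0.9113, -0.2759, 0.3056, -0.0368], [0.2925, -0.0887, -0.9522, 0.3914], [0.0, 0.0, 0.0, 1.0]]
{'time': 0.15, 'joint_positions': array([-1.29858774,  0.33270198, -0.06467826,  1.46074704,  0.02160762,
        1.34989301, -0.08850608]), 'joint_vel': array([-6.41559617e-04, -1.16818970e-03,  7.99477440e-05, -3.43969758e-03,
       -9.73648273e-04, -2.80643958e-04,  1.28876909e-04]), 'joint_torque': array([ 1.28612162e-03, -6.23629832e+01,  2.51466664e-02, -3.90140569e+01,
       -6.12255349e-02,  3.72110645e-02,  8.97957148e-05]), 'ee_pos': array([0.18152888, 0.59775403, 0.22195274]), 'eef_rot': array([ 1.46875041e-01,  9.89154914e-01, -5.24861502e-04, -4.75612170e-05]), 'ft_force': array([ 0.6236088 , -0.20522352, -1.05951075]), 'torque': array([-0.02843889,  0.00385254, -0.01299577]), 'width': 0.0868374435538036}
```

View pics/scene0.png

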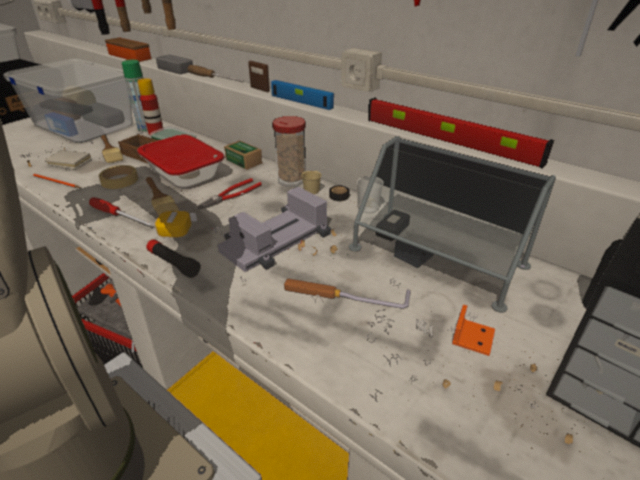

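View pics/top0.png

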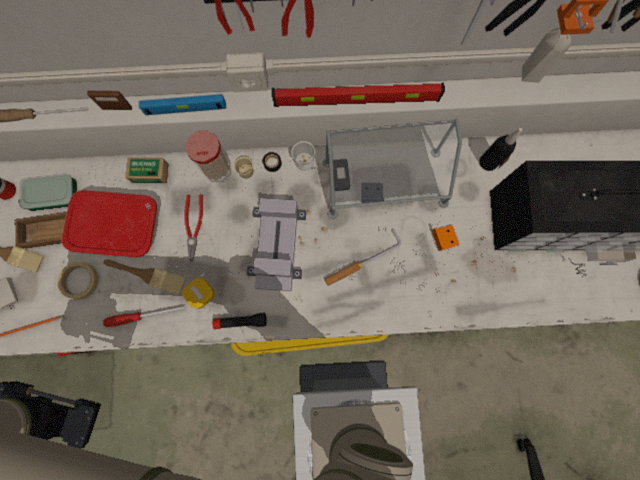

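View pics/wrist0.png

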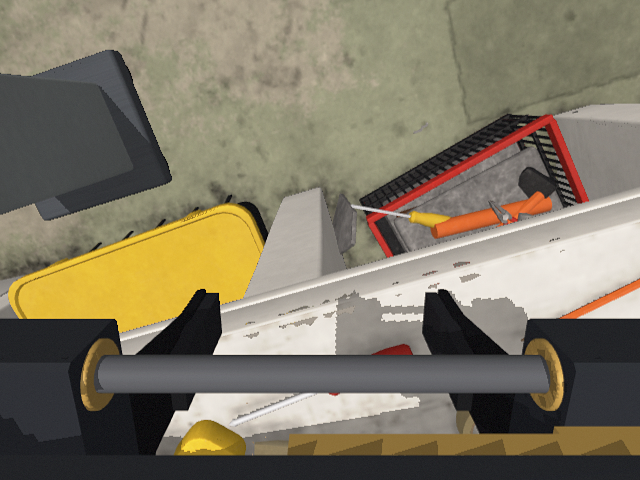

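Top view: guard at (390,165), charger (342,175), dark part under guard (372,192), orange look-alike (445,237), hook (360,258), vise (277,240), tape (198,293), torch (240,320), pliers (193,225).

```bash
cat > h.py <<'E'
from bench import *
import cv2, numpy as np
from scipy.spatial.transform import Rotation as R
def ray(c,px):
    K=c["intrinsics"];T=c["camera_from_world"]
    d=np.linalg.inv(K)@np.array([px[0],px[1],1.0]); Rm=T[:3,:3]
    return -Rm.T@T[:3,3], Rm.T@d
def onz(c,px,z):
    o,d=ray(c,px); return o+d*(z-o[2])/d[2]
def proj(c,P):
    P=np.atleast_2d(P);T=c["camera_from_world"]; q=P@T[:3,:3].T+T[:3,3]; q=q@c["intrinsics"].T
    return q[:,:2]/q[:,2:]
def tri(*cp):
    A=np.zeros((3,3));b=np.zeros(3)
    for c,p in cp:
        o,d=ray(c,p);d=d/np.linalg.norm(d);M=np.eye(3)-np.outer(d,d);A+=M;b+=M@o
    return np.linalg.solve(A,b)
def crop(c,x0,y0,x1,y1,s,name,pts=None):
    f=np.ascontiguousarray(c["frame"][:,:,::-1]); f=cv2.resize(f[y0:y1,x0:x1],None,fx=s,fy=s,interpolation=cv2.INTER_CUBIC)
    if pts is not None:
        for p in pts:
            q=((p[0]-x0+.5)*s,(p[1]-y0+.5)*s); cv2.circle(f,(int(q[0]),int(q[1])),3,(0,255,0),1)
    cv2.imwrite("pics/"+name,f)
E
python3 - <<'E'
from h import *
t=camera("top"); s=camera("scene")
for c,n in((t,"top"),(s,"scene")):
    for q in ["bracket_centre","hook_grip","hook_end","vise","guard","sliding_jaw","sliding_jaw_back","tape_measure","pliers","torch","fixed_jaw_foot","bracket_foot","bracket_flange"]:
        print(n,q,[(np.round(r["at"],1).tolist(),round(r["conf"],2)) for r in recognise(c,q)[:3]])
crop(t,320,110,480,290,4.4,"t1.png"); crop(t,230,180,330,300,5,"t2.png")
crop(s,340,130,570,360,2.6,"s1.png"); crop(s,200,180,440,320,3.3,"s2.png")
E
```

```text
top bracket_centre [([446.2, 237.8], 0.61), ([276.9, 244.5], 0.26)]
top hook_grip [([345.2, 271.9], 0.84), ([195.0, 291.1], 0.36)]
top hook_end [([271.0, 265.4], 0.2)]
top vise [([278.7, 245.0], 0.96)]
top guard [([391.9, 164.2], 0.97)]
top sliding_jaw [([271.0, 267.0], 0.58)]
top sliding_jaw_back []
top tape_measure [([199.8, 291.0], 0.65), ([277.1, 241.8], 0.36)]
top pliers [([196.4, 230.8], 0.85)]
top torch [([244.2, 320.1], 0.64)]
top fixed_jaw_foot [([276.3, 240.0], 0.68), ([274.4, 267.0], 0.41)]
top bracket_foot [([442.3, 238.3], 0.55)]
top bracket_flange [([447.4, 239.4], 0.78)]
scene bracket_centre [([471.4, 335.8], 0.96), ([409.8, 255.0], 0.91), ([175.5, 257.9], 0.55)]
scene hook_grip [([324.8, 292.7], 0.8)]
scene hook_end [([325.1, 290.9], 0.93), ([410.2, 253.5], 0.72)]
scene vise [([273.4, 233.6], 0.93)]
scene guard [([454.5, 207.8], 0.83), ([226.7, 195.5], 0.24)]
scene sliding_jaw [([251.8, 234.7], 0.94)]
scene sliding_jaw_back [([251.6, 233.5], 0.91)]
scene tape_measure []
scene pliers [([228.1, 196.7], 0.95)]
scene torch [([173.7, 258.5], 0.63)]
scene fixed_jaw_foot [([271.3, 231.5], 0.62), ([251.0, 234.4], 0.26)]
scene bracket_foot [([471.5, 334.9], 0.91), ([274.2, 231.6], 0.34), ([455.5, 208.2], 0.17)]
scene bracket_flange [([411.8, 253.9], 0.98), ([472.7, 336.3], 0.57)]
```

View pics/t1.png

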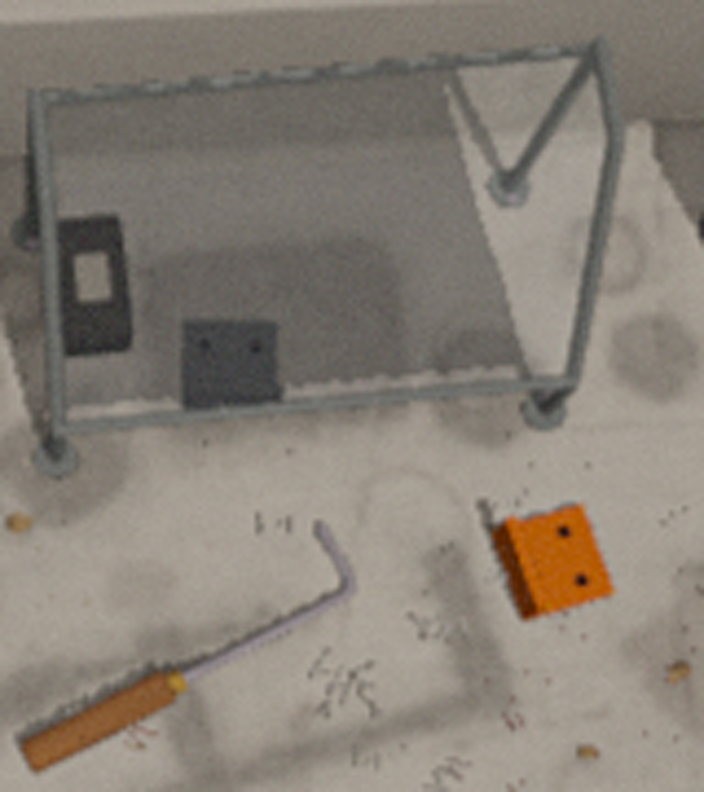

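View pics/s1.png

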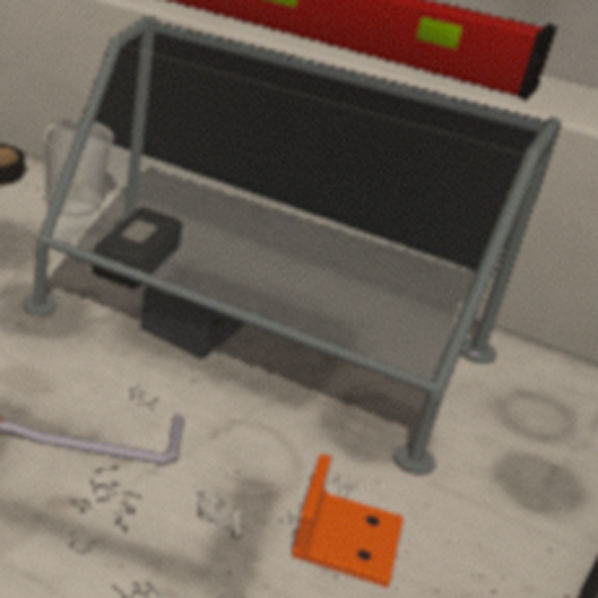

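View pics/t2.png

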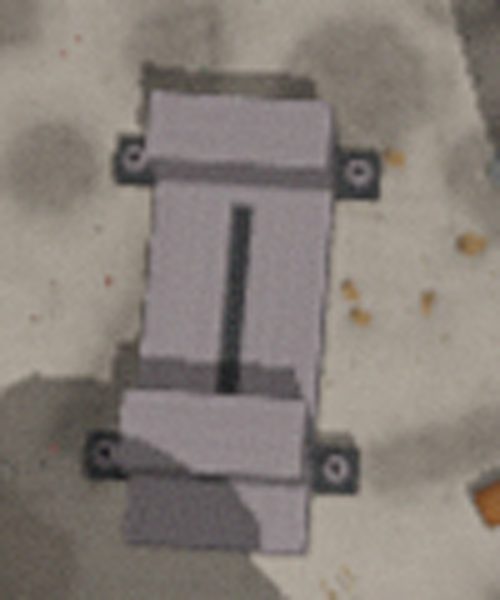

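View pics/s2.png

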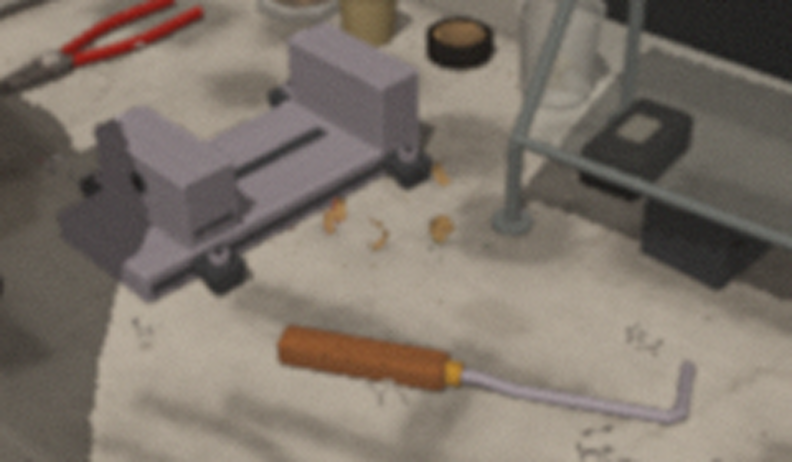

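```bash
cat > fit.py <<'E'
from h import *
from scipy.optimize import least_squares
def fitpose(obs, x0):
    # obs: list (cam, local xyz, pixel)
    def res(p):
        c,s=np.cos(p[2]),np.sin(p[2]); out=[]
        for cam,l,px in obs:
            w=[p[0]+c*l[0]-s*l[1],p[1]+s*l[0]+c*l[1],l[2]]
            out+=list(proj(cam,w)[0]-px)
        return out
    r=least_squares(res,x0,loss="soft_l1"); return r.x, np.round(np.array(r.fun).reshape(-1,2),1)
def loc(p,l):
    c,s=np.cos(p[2]),np.sin(p[2]); l=np.atleast_2d(l)
    return np.c_[p[0]+c*l[:,0]-s*l[:,1],p[1]+s*l[:,0]+c*l[:,1],l[:,2]]
E
python3 - <<'E'
from fit import *
t=camera("top"); s=camera("scene")
def T1(x,y): return np.array([x/4.4+320-.5,y/4.4+110-.5])
def S1(x,y): return np.array([x/2.6+340-.5,y/2.6+130-.5])
def T2(x,y): return np.array([x/5+230-.5,y/5+180-.5])
def S2(x,y): return np.array([x/3.3+200-.5,y/3.3+180-.5])
g=[(t,(0,.155,0),T1(57,460)),(t,(0,-.155,0),T1(545,412)),(t,(.15,-.155,0),T1(508,190)),
   (s,(0,.155,0),S1(38,306)),(s,(0,-.155,0),S1(415,461)),(s,(.15,-.155,0),S1(481,353))]
G,r=fitpose(g,[.6,-.1,0]);print("guard",G.round(4),r.tolist())
v=[(t,(.036,.048,.072),T2(152,94)),(t,(.036,-.048,.072),T2(330,101)),(t,(-.196,.048,.022),T2(124,543)),(t,(-.196,-.048,.022),T2(307,553)),
 (t,(0,-.048,.072),T2(330,168)),(t,(0,.048,.072),T2(148,162)),
 (s,(.0,.048,.072),S2(290,48)),(s,(0,-.048,.072),S2(386,97)),(s,(.036,-.048,.072),S2(417,72)),(s,(.036,.048,.072),S2(325,28)),(s,(-.196,-.048,.022),S2(147,291))]
V,r=fitpose(v,[.6,.1,0]);print("vise",V.round(4),r.tolist())
b=[(t,(.03,.03,.008),T1(183,322)),(t,(.03,-.03,.008),T1(277,322)),(t,(-.03,.03,.04),T1(183,408))]
B,r=fitpose(b,[.55,-.1,0]);print("br",B.round(4),r.tolist())
h=[(t,(-.05,.011,.018),T1(20,740)),(t,(-.05,-.011,.018),T1(38,772)),(t,(.18,.0,.004),T1(350,590)),(t,(.18,.047,.004),T1(322,522)),(t,(.05,0,.018),T1(172,684)),
 (s,(-.05,.011,.018),S2(287,327)),(s,(.18,0,.004),S2(683,413)),(s,(.18,.047,.004),S2(689,364))]
H,r=fitpose(h,[.45,.05,0]);print("hook",H.round(4),r.tolist())
np.savez("p.npz",G=G,V=V,B=B,H=H)
print("hook end",loc(H,[.18,.024,.004]), "feet",loc(G,[[0,.155,0],[0,-.155,0]]))
def box(p,x0,x1,y0,y1,z0,z1): return loc(p,[[x,y,z] for x in(x0,x1) for y in(y0,y1) for z in(z0,z1)])
P=np.vstack([box(G,0,.15,-.155,.155,0,0),box(V,0,.036,-.048,.048,.022,.072),box(V,-.196,0,-.048,.048,.022,.022),box(B,-.03,.03,-.03,.03,0,.008),box(B,-.03,-.022,-.03,.03,0,.04),box(H,-.05,.05,-.011,.011,0,.018),loc(H,[[.18,0,.004],[.18,.047,.004]]),box(G,.062,.148,.1,.145,0,.033)])
crop(t,230,110,470,300,3.3,"t3.png",proj(t,P)); crop(s,200,130,520,350,2.5,"s3.png",proj(s,P))
print("in guard frame bracket:", np.round((np.array([[np.cos(G[2]),np.sin(G[2])],[-np.sin(G[2]),np.cos(G[2])]])@(B[:2]-G[:2])),4))
E
```

```text
guard [ 0.6248 -0.1271  0.0455] [[1.0, -0.1], [1.2, 0.1], [1.4, -0.0], [0.2, -0.3], [-0.5, -0.3], [-1.7, -0.5]]
vise [ 0.6109  0.1747 -0.1163] [[0.7, -0.4], [1.7, 0.4], [1.0, 0.2], [0.9, 0.6], [0.7, 0.3], [0.3, -0.7], [-1.6, -3.7], [-1.7, -3.2], [0.7, -1.5], [-0.5, -2.9], [-0.6, -4.2]]
br [ 0.6682 -0.0807 -0.07  ] [[-0.4, 0.4], [-0.2, 0.7], [0.6, -1.8]]
hook [ 0.4506  0.0127 -1.1445] [[0.3, 0.2], [0.1, 0.4], [2.2, -0.5], [0.1, 0.0], [1.0, -0.7], [-0.4, -3.2], [-0.8, 0.8], [-0.2, -1.2]]
hook end [[ 0.54690912 -0.14128152  0.004     ]] feet [[ 0.61771414  0.02778142  0.        ]
 [ 0.6318262  -0.2818972   0.        ]]
in guard frame bracket: [0.0455 0.0443]
```

View pics/t3.png

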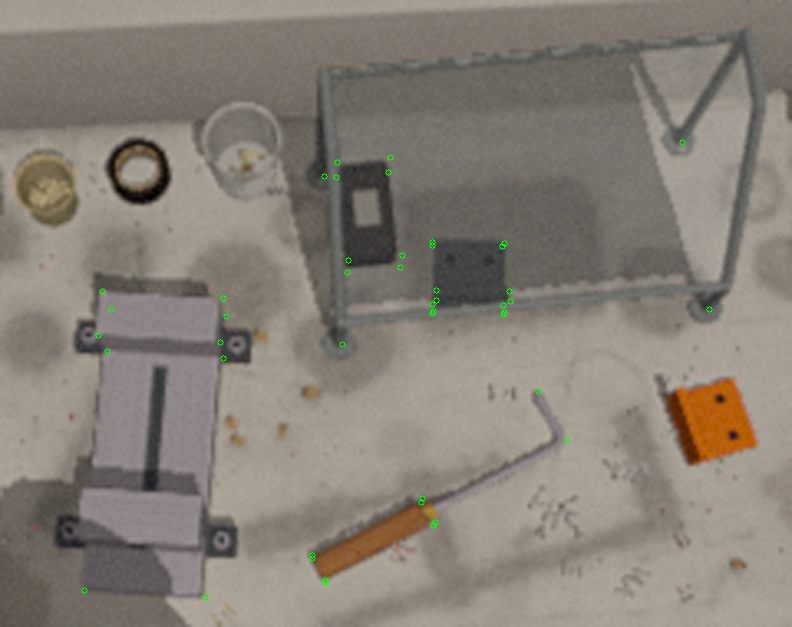

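View pics/s3.png

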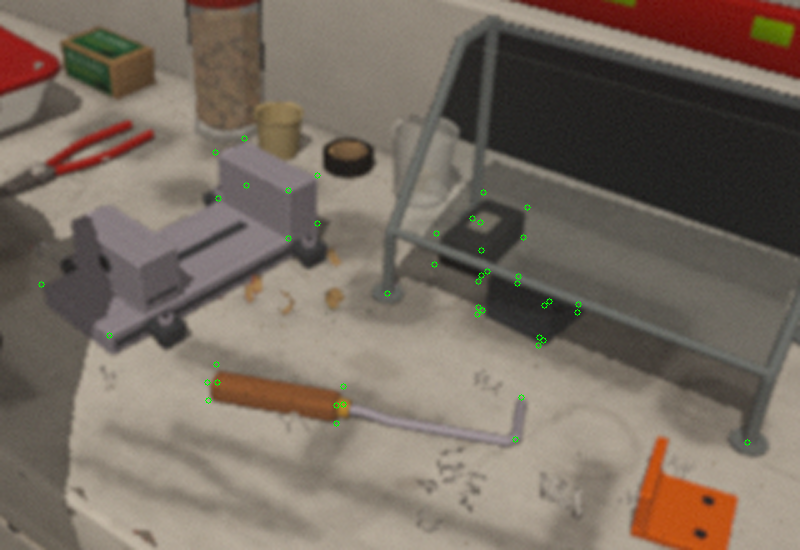

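```bash
cat >> fit.py <<'E'
D=np.load("p.npz") if __import__("os").path.exists("p.npz") else None
def Rdown(psi):
    # tool z down, tool x heading psi (world yaw); 
    return R.from_matrix(np.array([[np.cos(psi),np.sin(psi),0],[np.sin(psi),-np.cos(psi),0],[0,0,-1]]))
def plan(pos,Rt,st=None):
    st=st or read_state(); R0=R.from_quat(st["eef_rot"])
    d=R0.inv().apply(np.array(pos)-st["ee_pos"])*100; rv=(R0.inv()*Rt).as_rotvec()
    print("shift cm",d.round(2).tolist(),"rot",rv.round(3).tolist(),"rows>=",int(np.ceil(max(np.linalg.norm(d)/6.25,np.linalg.norm(rv)/.1867))))
E
python3 - <<'E'
from fit import *
st=read_state(); M=R.from_quat(st["eef_rot"]).as_matrix(); print(M.round(3))
H=D["H"]; print("x heading",np.arctan2(M[1,0],M[0,0]))
# tool y must be along hook y -> tool x along hook x (or opposite)
for psi in (H[2],H[2]+np.pi):
    plan([*loc(H,[.025,0,0])[0][:2],.2],Rdown(psi))
E
```

```text
[[-0.957  0.291  0.   ]
 [ 0.291  0.957  0.   ]
 [-0.     0.    -1.   ]]
x heading 2.8467524597477247
shift cm [-44.4, -50.07, 2.25] rot [0.0, 0.0, -2.292] rows>= 13
shift cm [-44.4, -50.07, 2.25] rot [0.0, -0.0, 0.85] rows>= 11
```

Call:
play_rows(
  moves=[
    [[-44.4, -50.1, 0], [0, 0, 0.85], 6],
    [[-44.4, -50.1, 0], [0, 0, 0.85], 6],
    [[-44.4, -50.1, 0], [0, 0, 0.85], 6],
    [[-44.4, -50.1, 0], [0, 0, 0.85], 6],
    [[-44.4, -50.1, 0], [0, 0, 0.85], 6],
    [[-44.4, -50.1, 0], [0, 0, 0.85], 6],
    [[-44.4, -50.1, 0], [0, 0, 0.85], 6],
    [[-44.4, -50.1, 0], [0, 0, 0.85], 6],
  ],
)

```text
time: 2.65
ee_pos: [0.3908, 0.1417, 0.2229]
eef_rot: [0.542, 0.841, 0.001, 0.0]
ft_force: [0.2, 0.3, 0.0]
width: 0.06
```

Run:
```python
from fit import *
H=D["H"]
print(read_state()["ee_pos"],read_state()["joint_positions"].round(2))
plan([*loc(H,[.0,0,0])[0][:2],.2],Rdown(H[2]+np.pi))
```

```text
[0.39076299 0.1417491  0.22287405] [-0.89 -0.17  0.39  1.99  0.07  1.31 -0.1 ]
shift cm [-14.23, 0.11, 2.28] rot [0.001, -0.001, -0.0] rows>= 3
```

Call:
play_rows(
  moves=[
    [[-14.2, 0.1, 2.3], [0, 0, 0], 5],
    [[-14.2, 0.1, 2.3], [0, 0, 0], 5],
    [[-14.2, 0.1, 2.3], [0, 0, 0], 5],
    [[-14.2, 0.1, 2.3], [0, 0, 0], 5],
  ],
)

```text
time: 3.15
ee_pos: [0.4499, 0.0136, 0.1995]
eef_rot: [0.543, 0.84, -0.0, -0.0]
ft_force: [-0.1, 0.6, 0.9]
width: 0.0503
```

Run:
```python
from fit import *
H=D["H"]
st=read_state();print(st["ee_pos"],st["joint_positions"].round(2))
w=camera("wrist"); P=loc(H,[[x,y,.018] for x in(-.05,.05) for y in(-.011,.011)]+[[.18,0,.004],[.18,.047,.004]])
crop(w,0,0,640,480,1.25,"w1.png",proj(w,P)); print(proj(w,P).round(0).tolist())
```

```text
[0.44990441 0.01356534 0.19946151] [-0.76 -0.09  0.61  1.96  0.05  1.25  0.25]
[[308.0, 153.0], [336.0, 153.0], [310.0, 269.0], [335.0, 269.0], [322.0, 384.0], [369.0, 384.0]]
```

View pics/w1.png

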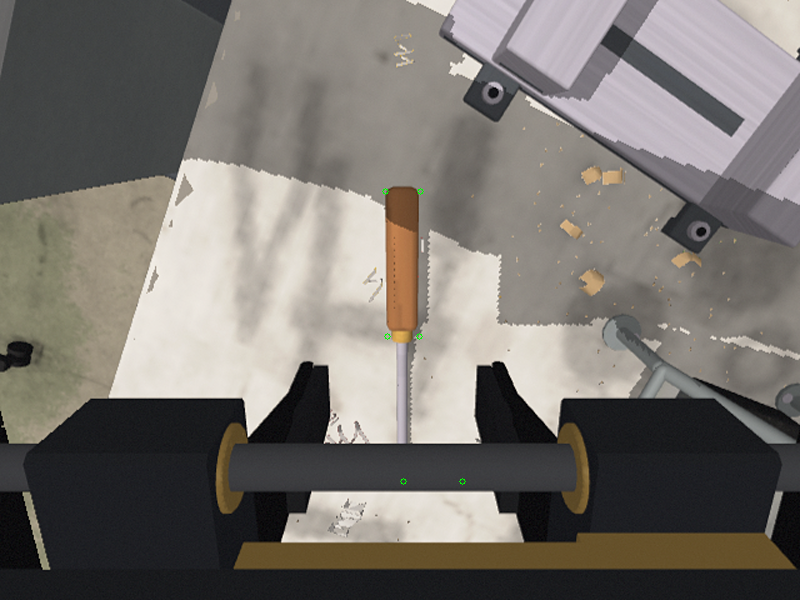

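The fit lands on the grip in the wrist view (grip from (402,188) to (402,332) in the enlarged picture), about 2–3 mm off along its length. I go down on it.

Run:
```python
from fit import *
H=D["H"]
plan([*loc(H,[.022,-.001,0])[0][:2],.004],Rdown(H[2]+np.pi))
```

```text
shift cm [-2.46, -0.1, 19.56] rot [-0.0, -0.0, -0.001] rows>= 4
```

Call:
play_rows(
  moves=[
    [[-2.5, -0.1, 6], [0, 0, 0], 5],
    [[-2.5, -0.1, 12], [0, 0, 0], 5],
    [[-2.5, -0.1, 17], [0, 0, 0], 5],
    [[-2.5, -0.1, 19.5], [0, 0, 0], 5],
    [[-2.5, -0.1, 19.5], [0, 0, 0], 1.5],
    [[-2.5, -0.1, 19.5], [0, 0, 0], 1.5],
    [[-2.5, -0.1, 19.5], [0, 0, 0], 1.5],
    [[-2.5, -0.1, 19.5], [0, 0, 0], 1.5],
  ],
  grip_force=45,
)

```text
time: 4.2
ee_pos: [0.4596, -0.0079, 0.0052]
eef_rot: [0.541, 0.841, 0.001, 0.0]
ft_force: [-0.7, 1.0, 5.6]
width: 0.0211
```

Run:
```python
from fit import *
st=read_state();print(st["ee_pos"],st["joint_positions"].round(2),st["ft_force"],st["width"])
G=D["G"];B=D["B"]
# grip->hook offset: tcp at hook local x=.025
# target: hook yaw = guard yaw; rod y: guard-frame
print("bracket local corners in guard", [ ((np.array([[np.cos(G[2]),np.sin(G[2])],[-np.sin(G[2]),np.cos(G[2])]])@(p[:2]-G[:2])).round(3)).tolist() for p in loc(B,[[.03,.03,0],[.03,-.03,0],[-.03,-.03,0],[-.03,.03,0]])])
```

```text
[ 0.4596251  -0.0078674   0.00519889] [-0.67  0.27  0.65  2.13 -0.22  0.81  0.54] [-0.68249784  1.03055594  5.62816359] 0.02106691742109977
bracket local corners in guard [[0.079, 0.071], [0.072, 0.011], [0.012, 0.018], [0.019, 0.078]]
```

Call:
play_rows(
  moves=[
    [[0, 0, -1], [0, 0, 0], 1.5],
    [[0, 0, -2], [0, 0, 0], 1.5],
    [[0, 0, -2.5], [0, 0, 0], 1.5],
  ],
)

```text
time: 4.58
ee_pos: [0.4596, -0.0083, 0.0305]
eef_rot: [0.542, 0.841, 0.001, 0.0]
ft_force: [0.2, -0.1, -1.0]
width: 0.0219
```

Run:
```python
from fit import *
G=D["G"]
s=camera("scene"); crop(s,200,180,460,340,3,"s4.png")
st=read_state();print(st["ee_pos"],st["ft_force"])
plan([*loc(G,[-.03-.155,-.056,0])[0][:2],.025],Rdown(G[2]+np.pi))
```

```text
[ 0.45980028 -0.00832011  0.03075141] [ 1.09717581 -0.81456452 -0.73229605]
shift cm [-15.96, -9.14, 0.56] rot [0.001, 0.001, -1.19] rows>= 7
```

View pics/s4.png

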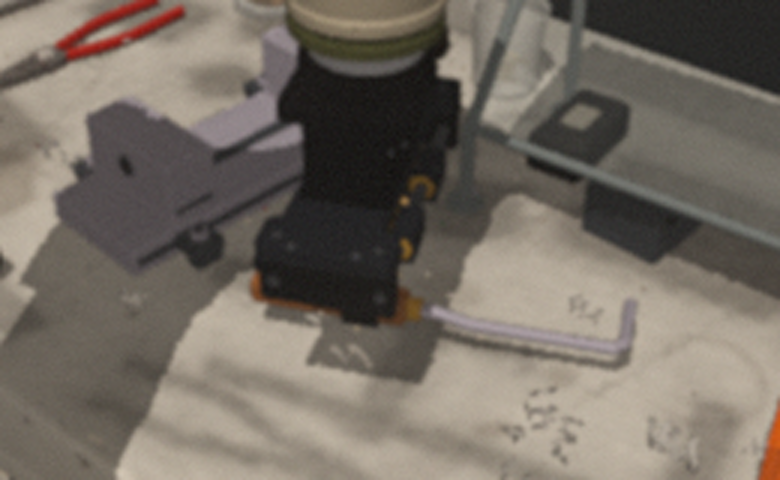

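Call:
play_rows(
  moves=[
    [[-16, -9.1, 0.5], [0, 0, -1.19], 1.5],
    [[-16, -9.1, 0.5], [0, 0, -1.19], 1.5],
    [[-16, -9.1, 0.5], [0, 0, -1.19], 1.5],
    [[-16, -9.1, 0.5], [0, 0, -1.19], 1.5],
    [[-16, -9.1, 0.5], [0, 0, -1.19], 1.5],
    [[-16, -9.1, 0.5], [0, 0, -1.19], 1.5],
    [[-16, -9.1, 0.5], [0, 0, -1.19], 1.5],
    [[-16, -9.1, 0.5], [0, 0, -1.19], 1.5],
  ],
)

```text
time: 5.62
ee_pos: [0.4423, -0.1918, 0.0245]
eef_rot: [-0.022, 1.0, 0.0, -0.0]
ft_force: [-0.2, -0.2, -1.0]
width: 0.0214
```

Run:
```python
from fit import *
G=D["G"];B=D["B"]
st=read_state();print(st["ee_pos"],st["ft_force"],st["joint_positions"].round(2))
M=R.from_quat(st["eef_rot"]).as_matrix(); hy=np.arctan2(-M[1,0],-M[0,0]); print("hook yaw",hy)
s=camera("scene"); t=camera("top")
hp=[st["ee_pos"][0]-.025*np.cos(hy),st["ee_pos"][1]-.025*np.sin(hy),hy]
z=st["ee_pos"][2]-.005
P=np.vstack([loc(hp,[[.18,0,.004+z],[.18,.047,.004+z]]),loc(B,[[x,y,.0] for x in(-.03,.03) for y in (-.03,.03)]+[[-.03,.03,.04],[-.03,-.03,.04]])])
crop(s,340,180,560,340,3.5,"s5.png",proj(s,P));crop(t,310,120,470,290,4.4,"t5.png",proj(t,P))
```

```text
[ 0.44232145 -0.19176577  0.02449056] [-0.19203088 -0.15893624 -1.02766546] [-0.19  0.26  0.56  2.06 -0.18  0.86  2.09]
hook yaw 0.043949516968695965
```

View pics/s5.png

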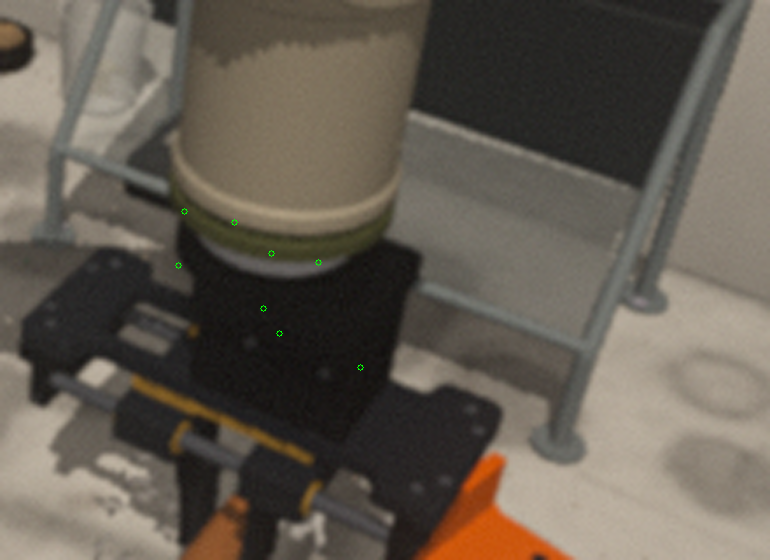

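View pics/t5.png

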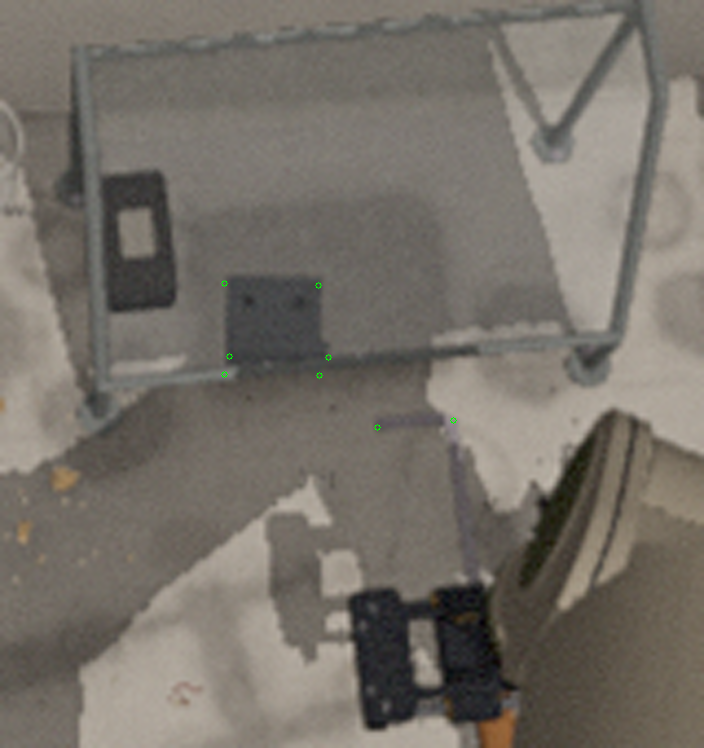

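Call:
play_rows(
  moves=[
    [[0, 0, 1.8], [0, 0, 0], 1.5],
    [[-4, 0, 1.8], [0, 0, 0], 1.5],
    [[-8, 0, 1.8], [0, 0, 0], 1.5],
    [[-12.9, 0, 1.8], [0, 0, 0], 1.5],
    [[-12.9, 0, 1.8], [0, 0, 0], 1.5],
    [[-12.9, 3, 1.8], [0, 0, 0], 1.5],
    [[-12.9, 5.5, 1.8], [0, 0, 0], 1.5],
    [[-12.9, 5.5, 1.8], [0, 0, 0], 1.5],
  ],
)

```text
time: 6.72
ee_pos: [0.5683, -0.1286, 0.0062]
eef_rot: [-0.023, 1.0, 0.001, -0.0]
ft_force: [0.6, -0.5, -1.2]
width: 0.0217
```

Run:
```python
from fit import *
st=read_state();print(st["ee_pos"],st["ft_force"],st["joint_positions"].round(2))
M=R.from_quat(st["eef_rot"]).as_matrix(); hy=np.arctan2(-M[1,0],-M[0,0]); print("hook yaw",hy)
t=camera("top")
hp=[st["ee_pos"][0]-.025*np.cos(hy),st["ee_pos"][1]-.025*np.sin(hy),hy]
z=st["ee_pos"][2]-.005
P=loc(hp,[[.18,0,.004+z],[.18,.047,.004+z]])
crop(t,310,120,470,290,4.4,"t6.png",proj(t,P))
```

```text
[ 0.56830156 -0.12858156  0.0062335 ] [ 0.6246252  -0.48449641 -1.18403925] [-0.26  0.49  0.49  1.81 -0.29  0.91  1.98]
hook yaw 0.04592111068099839
```

View pics/t6.png

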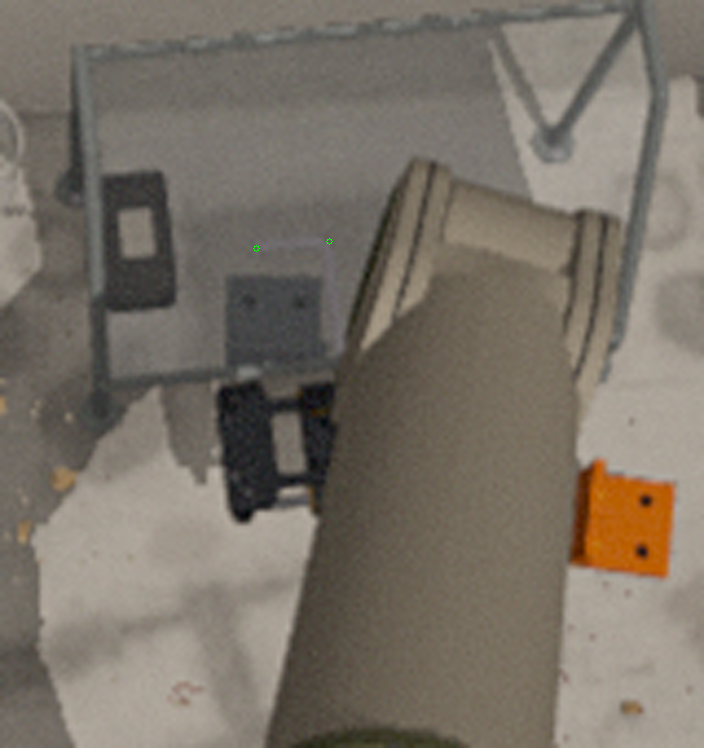

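Call:
play_rows(
  moves=[
    [[1.5, 0, 0], [0, 0, 0], 1.5],
    [[2.8, 0, 0], [0, 0, 0], 1.5],
    [[4, 0, 0], [0, 0, 0], 1.5],
    [[5.2, 0, 0], [0, 0, 0], 1.5],
    [[6.4, 0, 0], [0, 0, 0], 1.5],
    [[7.6, 0, 0], [0, 0, 0], 1.5],
    [[8.8, 0, 0], [0, 0, 0], 1.5],
    [[8.8, 0, 0], [0, 0, 0], 1.5],
  ],
)

```text
time: 7.78
ee_pos: [0.4796, -0.1349, 0.0064]
eef_rot: [-0.022, 1.0, 0.0, -0.001]
ft_force: [-0.6, -0.4, -0.6]
width: 0.0217
```

Run:
```python
from fit import *
st=read_state();print(st["ee_pos"],st["ft_force"],st["joint_positions"].round(2))
M=R.from_quat(st["eef_rot"]).as_matrix(); hy=np.arctan2(-M[1,0],-M[0,0]); print("hook yaw",hy)
t=camera("top")
hp=[st["ee_pos"][0]-.025*np.cos(hy),st["ee_pos"][1]-.025*np.sin(hy),hy]
z=st["ee_pos"][2]-.005
P=loc(hp,[[.18,0,.004+z],[.18,.047,.004+z]])
crop(t,310,120,470,290,4.4,"t7.png",proj(t,P))
```

```text
[ 0.47961163 -0.1349247   0.00638144] [-0.64966633 -0.39880481 -0.59626403] [-0.29  0.33  0.53  2.03 -0.22  0.84  1.99]
hook yaw 0.044821196491126224
```

View pics/t7.png

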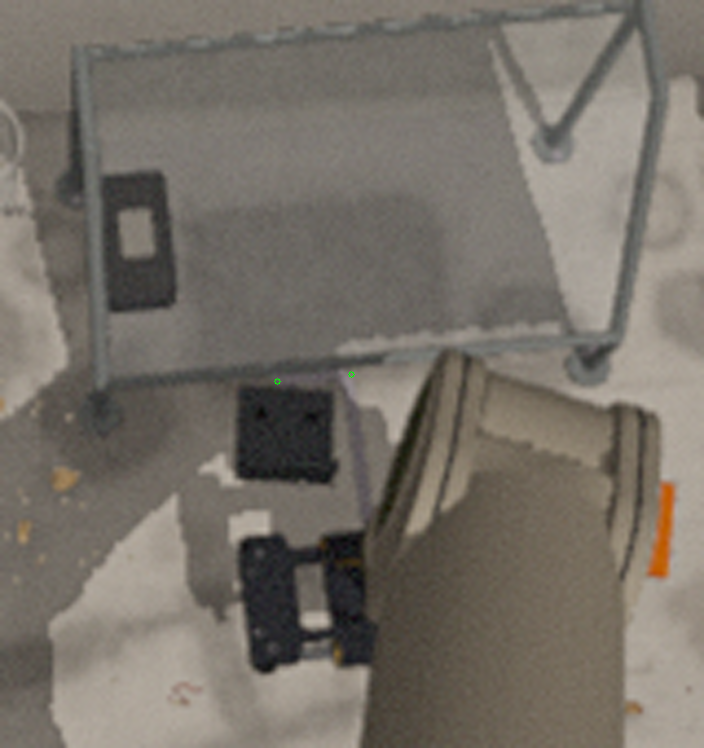

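Call:
play_rows(
  moves=[
    [[1.2, 0, 0], [0, 0, 0], 1.5],
    [[2.4, 0, 0], [0, 0, 0], 1.5],
    [[3.6, 0, 0], [0, 0, 0], 1.5],
    [[4.8, 0, 0], [0, 0, 0], 1.5],
    [[4.8, 0, 0], [0, 0, 0], 1.5],
    [[4.8, 0, 0], [0, 0, 0], 1.5],
  ],
)

```text
time: 8.57
ee_pos: [0.4328, -0.1369, 0.0065]
eef_rot: [-0.023, 1.0, 0.0, -0.0]
ft_force: [-0.4, -0.8, -2.1]
width: 0.0214
```

Run:
```python
from fit import *
st=read_state();print(st["ee_pos"],st["ft_force"],st["joint_positions"].round(2))
t=camera("top")
crop(t,310,150,470,320,4.4,"t8.png")
```

```text
[ 0.43278723 -0.13694731  0.00645845] [-0.37456854 -0.78527478 -2.12036296] [-0.3   0.24  0.55  2.14 -0.17  0.81  1.98]
```

View pics/t8.png

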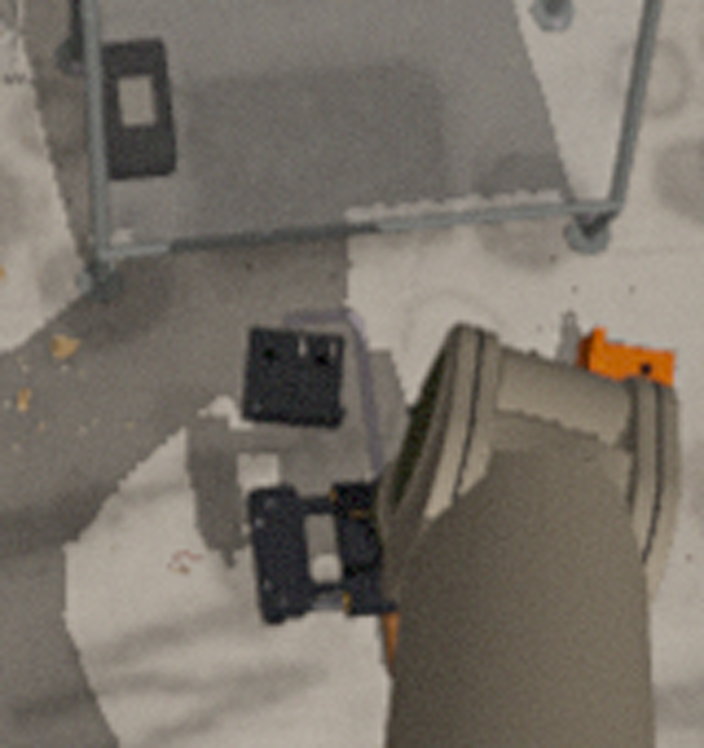

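Call:
play_rows(
  moves=[
    [[-1.2, 0, 0], [0, 0, 0], 1.5],
    [[-1.2, 0, 0], [0, 0, 0], 1.5],
    [[-1.2, -4, 0], [0, 0, 0], 1.5],
    [[-1.2, -7.5, 0], [0, 0, 0], 1.5],
    [[1, -7.5, 0], [0, 0, 0], 1.5],
    [[2, -7.5, 0.1], [0, 0, 0], 1.5],
    [[2, -7.5, 0.1], [0, 0, 0], 4.5],
    [[2, -7.5, 0.1], [0, 0, 0], 4.5],
  ],
)

```text
time: 9.62
ee_pos: [0.4174, -0.2124, 0.0058]
eef_rot: [-0.023, 1.0, 0.0, 0.001]
ft_force: [0.3, -0.3, 0.7]
width: 0.0346
```

Call:
play_rows(
  moves=[
    [[0, 0, -4], [0, 0, 0], 4.5],
    [[0, 0, -9], [0, 0, 0], 4.5],
    [[3, 10, -15], [0, 0, 0.18], 4.5],
    [[3, 12, -17], [0, 0, 0.36], 4.5],
    [[3, 12, -17], [0, 0, 0.54], 4.5],
  ],
)

```text
time: 10.25
ee_pos: [0.3836, -0.0983, 0.1724]
eef_rot: [0.194, 0.981, 0.001, 0.0]
ft_force: [0.4, 0.7, -0.0]
width: 0.0447
```

Run:
```python
from fit import *
st=read_state();print(st["ee_pos"],st["ft_force"],st["joint_positions"].round(2))
t=camera("top");w=camera("wrist");s=camera("scene")
crop(t,230,120,470,320,3.3,"t9.png");crop(w,0,0,640,480,1.25,"w9.png");crop(s,200,150,520,360,2.5,"s9.png")
```

```text
[ 0.38355889 -0.09834362  0.17242425] [ 0.38679497  0.66939673 -0.03606023] [-0.38 -0.2   0.47  2.11  0.09  1.21  1.23]
```

View pics/t9.png

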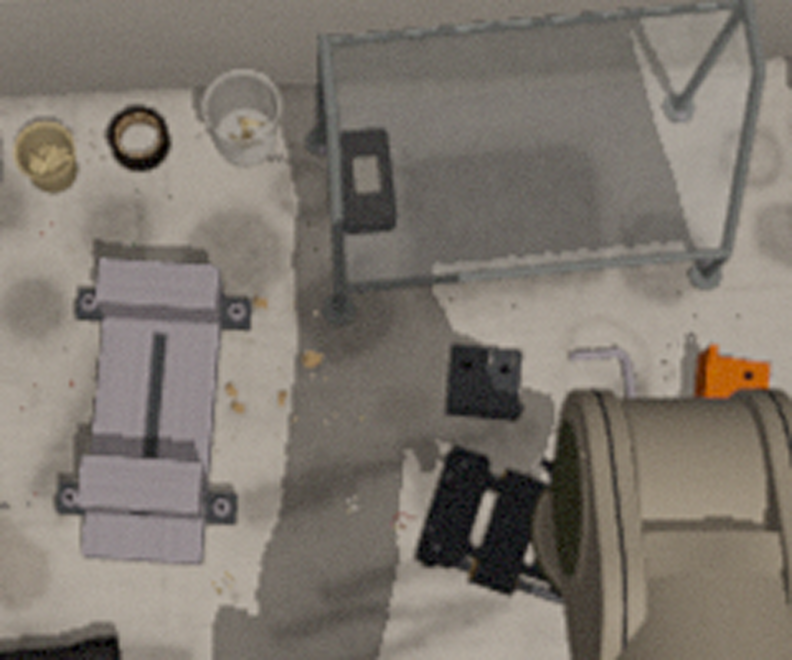

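View pics/w9.png

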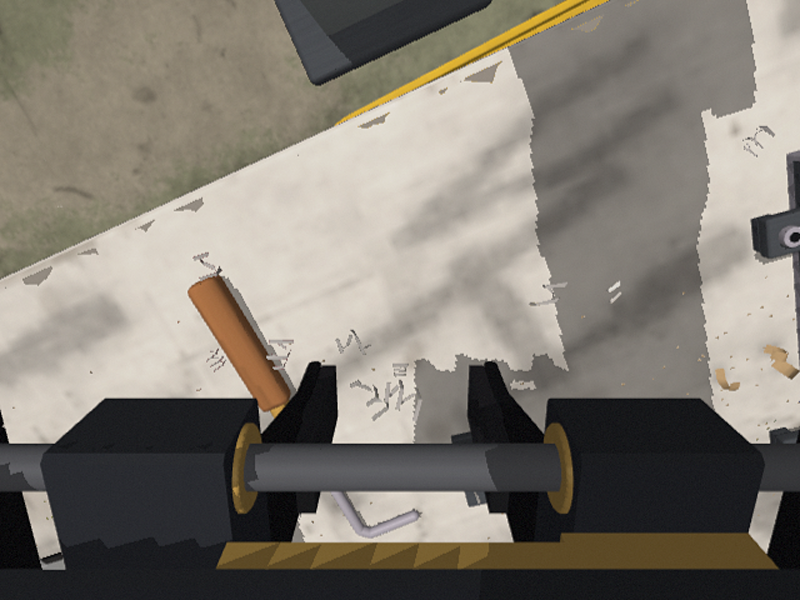

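View pics/s9.png

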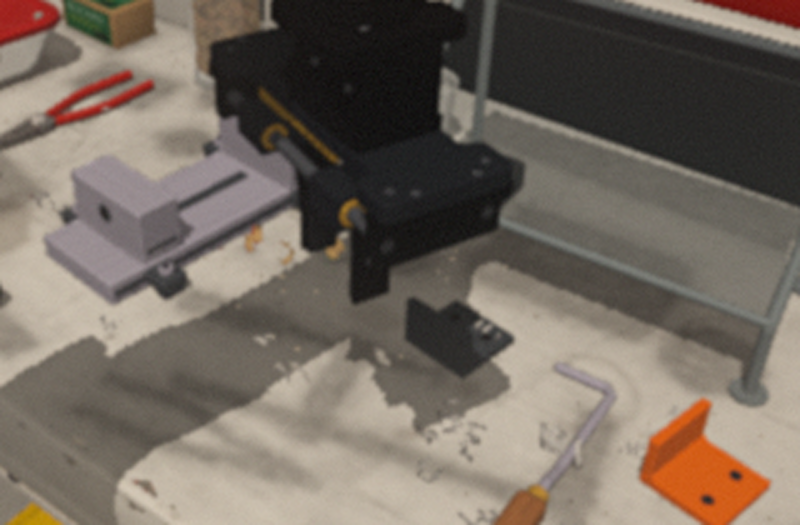

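Run:
```python
from fit import *
t=camera("top")
print(onz(t,(486/3.3+229.5,374/3.3+119.5),.008))
p=onz(t,(486/3.3+229.5,374/3.3+119.5),.008)
plan([p[0]-.02,p[1],.2],Rdown(np.pi/2))
```

```text
[ 0.55630615 -0.08648766  0.008     ]
shift cm [-13.64, 6.9, -2.82] rot [0.003, -0.002, 1.188] rows>= 7
```

Call:
play_rows(
  moves=[
    [[-13.6, 6.9, -2.8], [0, 0, 1.19], 4.5],
    [[-13.6, 6.9, -2.8], [0, 0, 1.19], 4.5],
    [[-13.6, 6.9, -2.8], [0, 0, 1.19], 4.5],
    [[-13.6, 6.9, -2.8], [0, 0, 1.19], 4.5],
    [[-13.6, 6.9, -2.8], [0, 0, 1.19], 4.5],
    [[-13.6, 6.9, -2.8], [0, 0, 1.19], 4.5],
    [[-13.6, 6.9, -2.8], [0, 0, 1.19], 4.5],
    [[-13.6, 6.9, -2.8], [0, 0, 1.19], 4.5],
  ],
)

```text
time: 11.45
ee_pos: [0.5353, -0.0884, 0.198]
eef_rot: [0.709, 0.705, -0.0, -0.001]
ft_force: [0.1, 0.0, -0.3]
width: 0.0447
```

Run:
```python
from fit import *
st=read_state();print(st["ee_pos"],st["ft_force"],st["joint_positions"].round(2))
w=camera("wrist")
crop(w,0,0,640,480,1.25,"w10.png");crop(w,180,80,460,300,2.8,"w10b.png")
```

```text
[ 0.53533346 -0.08842891  0.19804978] [ 0.09548588  0.01747378 -0.26833065] [-0.44  0.18  0.58  1.74 -0.1   1.26  0.17]
```

View pics/w10.png

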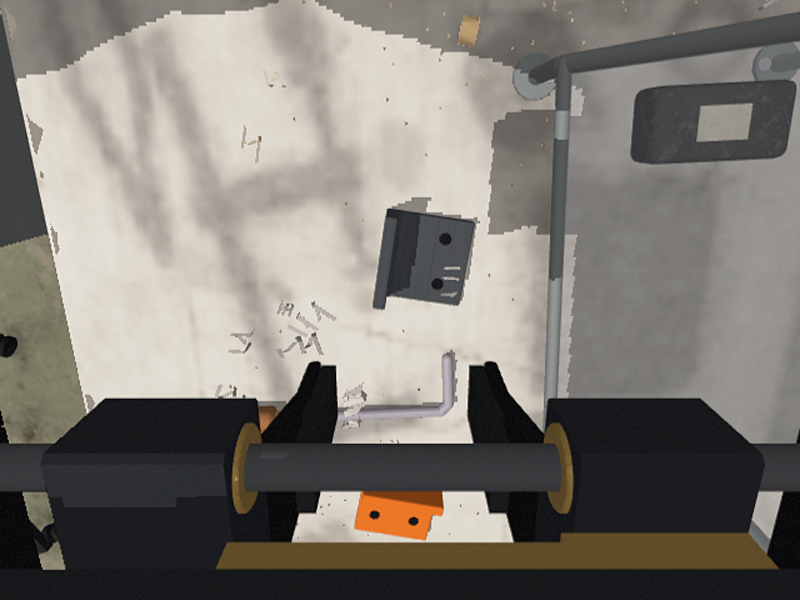

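View pics/w10b.png

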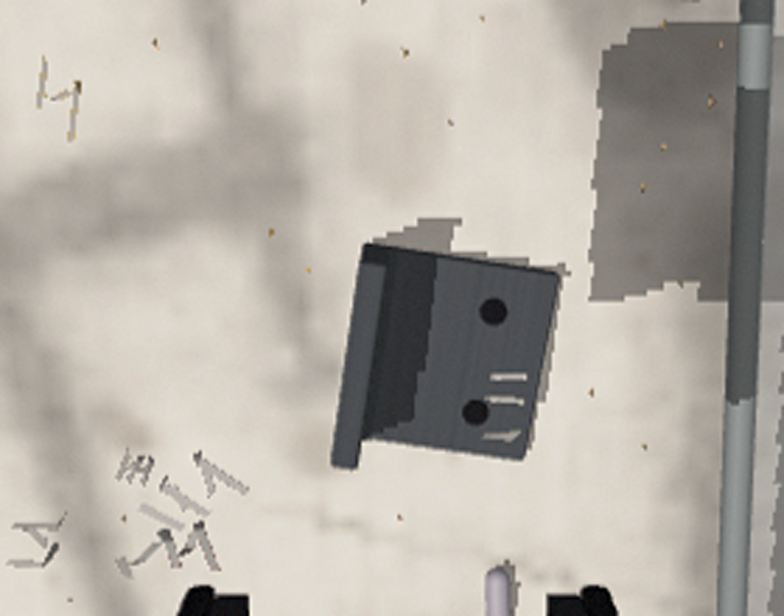

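Run:
```python
from fit import *
w=camera("wrist"); st=read_state()
W=lambda x,y:np.array([(x+.5)/2.8+180-.5,(y+.5)/2.8+80-.5])
b=[(w,(.03,.03,.008),W(561,273)),(w,(.03,-.03,.008),W(524,460)),(w,(-.03,-.03,.04),W(332,466)),(w,(-.022,-.03,.04),W(357,468)),(w,(-.022,.03,.04),W(387,264)),(w,(-.03,.03,.04),W(362,263))]
B,r=fitpose(b,[.55,-.08,0]);print(B,r.tolist())
V,G,H=D["V"],D["G"],D["H"];np.savez("p.npz",G=G,V=V,B=B,H=H)
print("flange",loc(B,[-.026,0,.02]))
c,s=np.cos(G[2]),np.sin(G[2]); f=loc(B,[.03,0,0])[0]-np.r_[G[:2],0]; print("foot guard x",c*f[0]+s*f[1])
fl=loc(B,[-.026,0,.02])[0]
plan([fl[0],fl[1],.013],Rdown(B[2]+np.pi/2))
```

```text
[ 0.54958585 -0.08555506 -0.15218797] [[0.1, -0.0], [0.4, 0.4], [-0.6, 0.2], [0.3, 0.9], [0.5, -0.2], [-0.9, -1.4]]
flange [[ 0.52388636 -0.08161343  0.02      ]]
foot guard x -0.04380157952120365
shift cm [0.61, -1.12, 18.54] rot [-0.002, -0.002, 0.148] rows>= 3
```

Call:
play_rows(
  moves=[
    [[0.6, -1.1, 5], [0, 0, 0.148], 4.5],
    [[0.6, -1.1, 11], [0, 0, 0.148], 4.5],
    [[0.6, -1.1, 16], [0, 0, 0.148], 4.5],
    [[0.6, -1.1, 18.4], [0, 0, 0.148], 4.5],
    [[0.6, -1.1, 18.4], [0, 0, 0.148], 0.3],
    [[0.6, -1.1, 18.4], [0, 0, 0.148], 0.3],
    [[0.6, -1.1, 18.4], [0, 0, 0.148], 0.3],
    [[0.6, -1.1, 18.4], [0, 0, 0.148], 0.3],
  ],
  grip_force=40,
)

```text
time: 12.55
ee_pos: [0.5248, -0.0809, 0.0158]
eef_rot: [0.759, 0.651, 0.001, -0.001]
ft_force: [-0.1, -0.2, 0.2]
width: 0.0131
```

Call:
play_rows(
  moves=[
    [[0, 0, 0], [0, 0, 0], 0.3],
    [[0, 0, -4], [0, 0, 0], 0.3],
    [[0, 0, -9], [0, 0, 0], 0.3],
    [[0, 0, -13], [0, 0, 0], 0.3],
  ],
)

```text
time: 13.05
ee_pos: [0.5241, -0.0813, 0.1465]
eef_rot: [0.759, 0.651, 0.001, -0.001]
ft_force: [0.2, -0.7, -3.5]
width: 0.0074
```

Run:
```python
from fit import *
st=read_state();print(st["ee_pos"],st["ft_force"],st["width"])
V=D["V"]
# hover above place: flange local x=-.056 of vise
p=loc(V,[-.060,0,0])[0]; plan([p[0]-.0,p[1],.15],Rdown(V[2]+np.pi/2))
w=camera("wrist");crop(w,0,0,640,480,1.25,"w11.png"); s=camera("scene");crop(s,250,150,490,330,3.3,"s11.png")
```

```text
[ 0.52406906 -0.08134631  0.14651728] [ 0.24484798 -0.67108978 -3.53473885] 0.007366779433990478
shift cm [26.41, -1.35, -0.28] rot [-0.001, -0.003, -0.038] rows>= 5
```

View pics/w11.png

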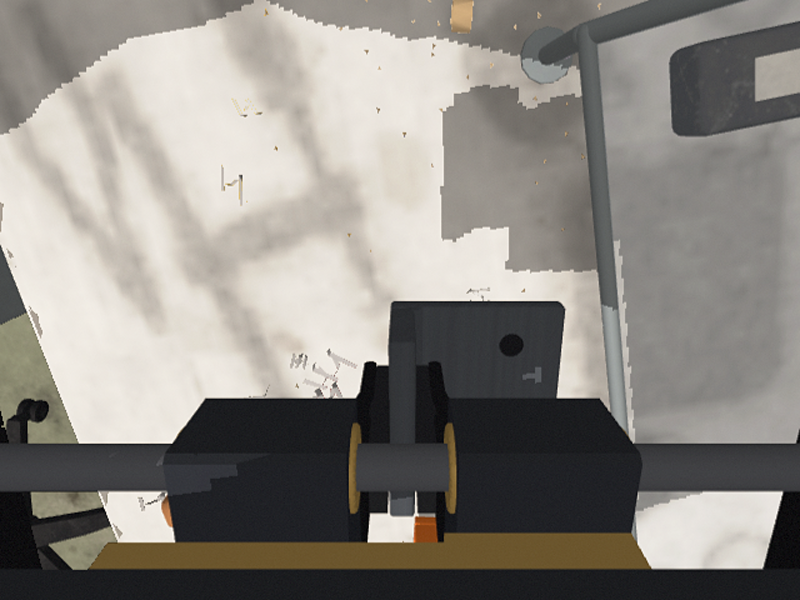

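View pics/s11.png

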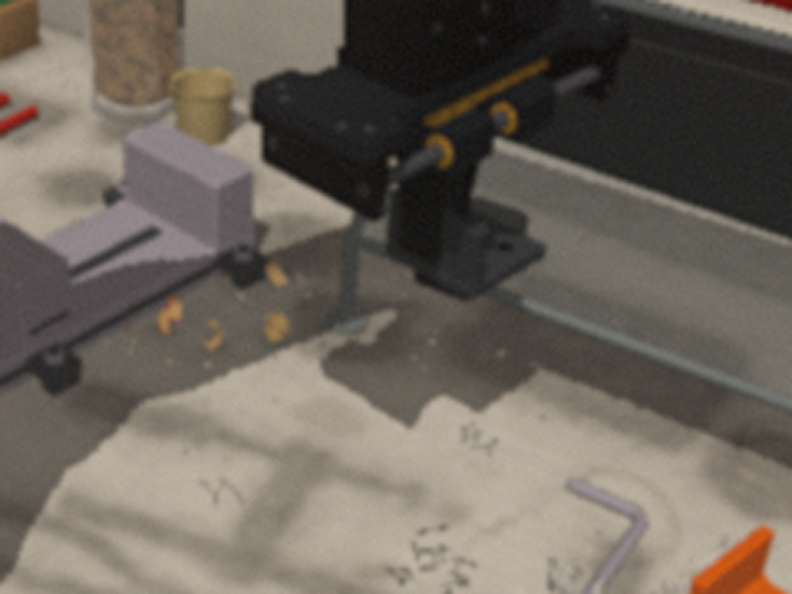

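Call:
play_rows(
  moves=[
    [[5, -0.3, -2], [0, 0, -0.02], 0.3],
    [[11, -0.7, -3], [0, 0, -0.036], 0.3],
    [[16, -0.8, -3], [0, 0, -0.036], 0.3],
    [[16, -0.8, -3], [0, 0, -0.036], 0.3],
    [[16, -0.8, -3], [0, 0, -0.036], 0.3],
  ],
)

```text
time: 13.78
ee_pos: [0.5403, 0.0773, 0.1741]
eef_rot: [0.748, 0.664, -0.001, -0.001]
ft_force: [-0.1, -0.4, -3.2]
width: 0.0074
```

Run:
```python
from fit import *
st=read_state();print(st["ee_pos"],st["ft_force"],st["width"],st["joint_positions"].round(2))
V=D["V"]
w=camera("wrist")
P=np.vstack([loc(V,[[x,y,.072] for x in(0,.036) for y in(-.048,.048)]),loc(V,[[0,y,.022] for y in(-.048,.048)]),loc(V,[[x,y,.022] for x in(-.196,) for y in(-.048,.048)])])
print(proj(w,P).round(0).tolist())
crop(w,0,0,640,480,1.25,"w12.png",proj(w,P))
```

```text
[0.54029561 0.07732284 0.17408971] [-0.14183714 -0.42236855 -3.23222272] 0.007427927200326625 [-0.66  0.2   0.49  1.76 -0.1   1.21 -0.26]
[[418.0, 153.0], [430.0, -25.0], [476.0, 153.0], [496.0, -25.0], [403.0, 146.0], [412.0, -2.0], [135.0, 146.0], [116.0, -2.0]]
```

View pics/w12.png

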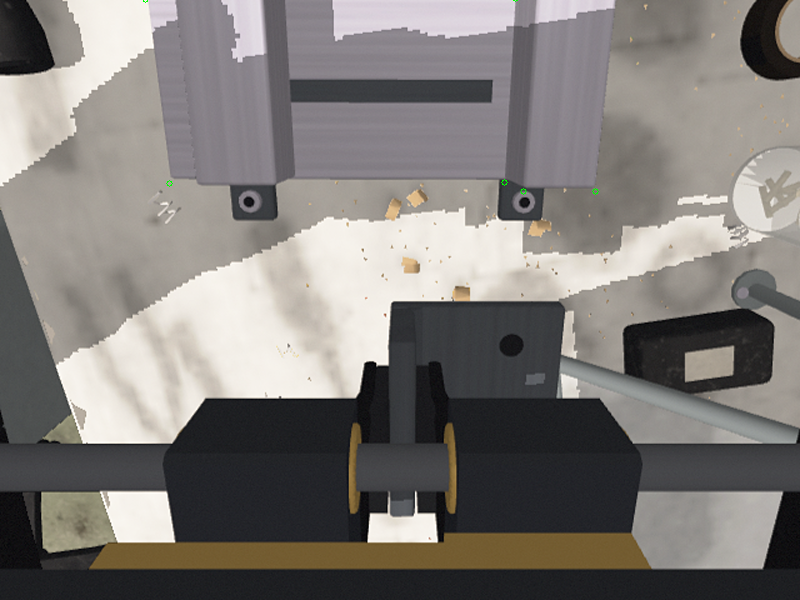

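Run:
```python
from fit import *
w=camera("wrist")
crop(w,370,0,510,190,4.2,"w12b.png"); crop(w,90,0,260,190,4.2,"w12c.png")
```

```text
(no output)
```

View pics/w12b.png

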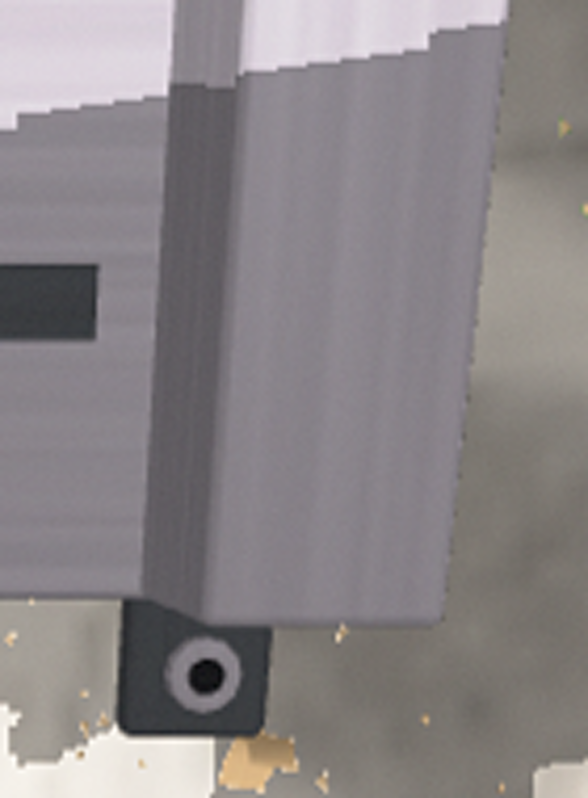

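View pics/w12c.png

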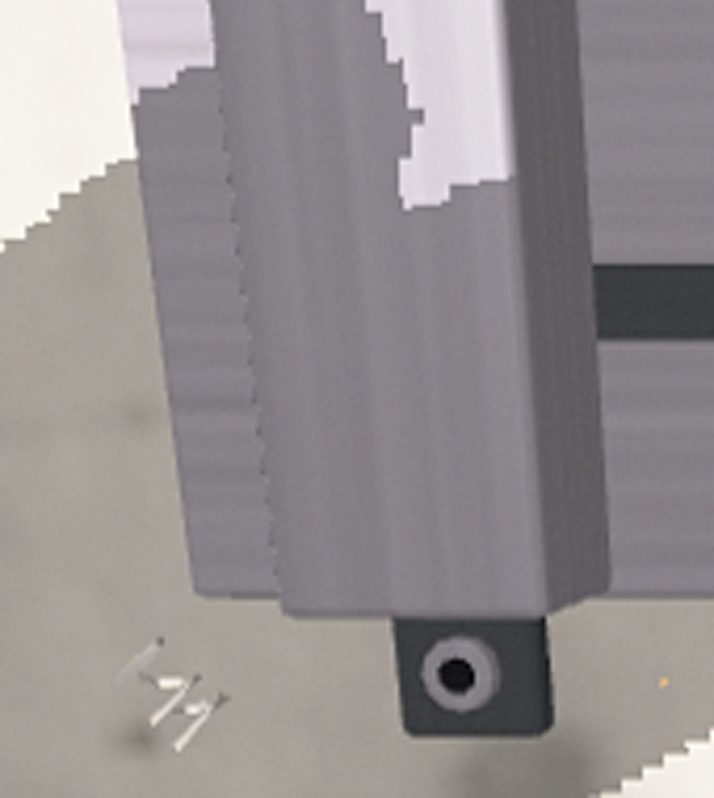

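Run:
```python
from fit import *
w=camera("wrist"); st=read_state()
A=lambda x,y:np.array([(x+.5)/4.2+370-.5,(y+.5)/4.2-.5]); C=lambda x,y:np.array([(x+.5)/4.2+90-.5,(y+.5)/4.2-.5])
b=[(w,(0,-.048,.072),A(204,626)),(w,(.036,-.048,.072),A(444,627)),(w,(0,-.048,.022),A(142,599)),(w,(-.196,-.048,.022),C(194,598)),(w,(-.17,-.047,.072),C(284,615)),(w,(-.13,-.047,.072),C(548,615)),(w,(-.13,-.047,.022),C(610,596))]
V,r=fitpose(b,D["V"]);print("old",D["V"],"new",V,r.tolist())
# check front edge of jaw at row y=90
for yy in (0.0,.01,.02,.03): print(yy, ((proj(w,loc(V,[[0,yy,.072],[0,yy,.022]]))-[370,0])*4.2).round(0).tolist())
np.savez("p.npz",G=D["G"],V=V,B=D["B"],H=D["H"])
M=R.from_quat(st["eef_rot"]).as_matrix(); psi=np.arctan2(M[1,0],M[0,0]);print("bracket yaw now",psi-np.pi/2,"vise",V[2])
# predicted bracket corners with tcp at local (-.026,0)
by=psi-np.pi/2; zb=st["ee_pos"][2]-.0145
Bp=[st["ee_pos"][0]+.026*np.cos(by),st["ee_pos"][1]+.026*np.sin(by),by]
P=proj(w,loc(Bp,[[.03,.03,zb+.008],[-.03,.03,zb+.04],[-.022,.03,zb+.04],[.03,.0,zb+.008]])); print((P*1.25).round(0).tolist())
```

```text
old [ 0.61091879  0.17469794 -0.11631283] new [ 0.61294767  0.17607305 -0.12119088] [[1.4, 0.2], [2.6, 0.1], [1.1, -0.0], [0.6, -0.3], [-13.1, 0.6], [-11.2, 0.7], [-8.3, -1.1]]
0.0 [[233.0, 273.0], [163.0, 301.0]]
0.01 [[239.0, 194.0], [167.0, 235.0]]
0.02 [[245.0, 113.0], [171.0, 168.0]]
0.03 [[251.0, 30.0], [175.0, 100.0]]
bracket yaw now -0.12024131572073671 vise -0.12119087684178252
[[570.0, 303.0], [389.0, 338.0], [418.0, 338.0], [562.0, 384.0]]
```

Run:
```python
from fit import *
w=camera("wrist"); st=read_state()
A=lambda x,y:np.array([(x+.5)/4.2+370-.5,(y+.5)/4.2-.5]); C=lambda x,y:np.array([(x+.5)/4.2+90-.5,(y+.5)/4.2-.5])
b=[((0,-.048,.072),A(204,626)),((.036,-.048,.072),A(444,627)),((0,-.048,.022),A(142,599)),((-.196,-.048,.022),C(194,598))]
# line points: free y
L=[(0,.072,A(237,90)),(0,.022,A(168,90)),(.036,.072,A(500,60)),(-.196,.022,C(134,110))]
def res(q):
    o=[]
    for l,px in b:o+=list(proj(w,loc(q[:3],l))[0]-px)
    for i,(x,z,px) in enumerate(L):o+=list(proj(w,loc(q[:3],[x,q[3+i],z]))[0]-px)
    return o
r=least_squares(res,[*D["V"],.02,.02,.02,.02]);V=r.x[:3];print(V,np.round(r.fun,1),r.x[3:])
np.savez("p.npz",G=D["G"],V=V,B=D["B"],H=D["H"])
jx=lambda v:((proj(w,loc(V,[[-.17+v,-.047,.072],[-.13+v,-.047,.072],[-.13+v,-.047,.022]]))-[90,0])*4.2).round(0).tolist()
for v in(0,.01,.015): print(v,jx(v),"obs 284,548,610")
crop(w,300,230,470,330,4.6,"w12d.png")
s=camera("scene");crop(s,200,120,440,300,3.3,"s12.png")
```

```text
[ 0.61188383  0.17633782 -0.11852354] [-0.5  0.1  0.7 -0.2 -0.5 -0.1 -0.7  0.4  0.2  0.   0.2  0.   1.9  0.2
 -1.8  0.2] [0.02300452 0.03169522 0.02648601 0.02890601]
0 [[221.0, 619.0], [492.0, 618.0], [567.0, 592.0]] obs 284,548,610
0.01 [[289.0, 619.0], [560.0, 618.0], [625.0, 592.0]] obs 284,548,610
0.015 [[323.0, 619.0], [594.0, 618.0], [654.0, 592.0]] obs 284,548,610
```

View pics/w12d.png

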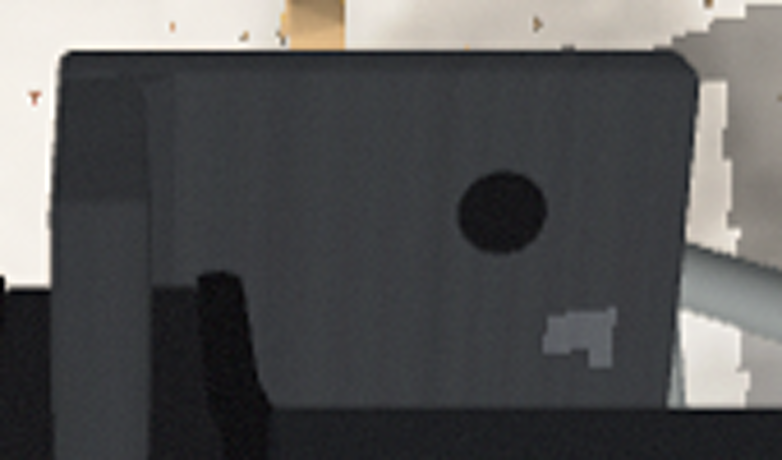

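View pics/s12.png

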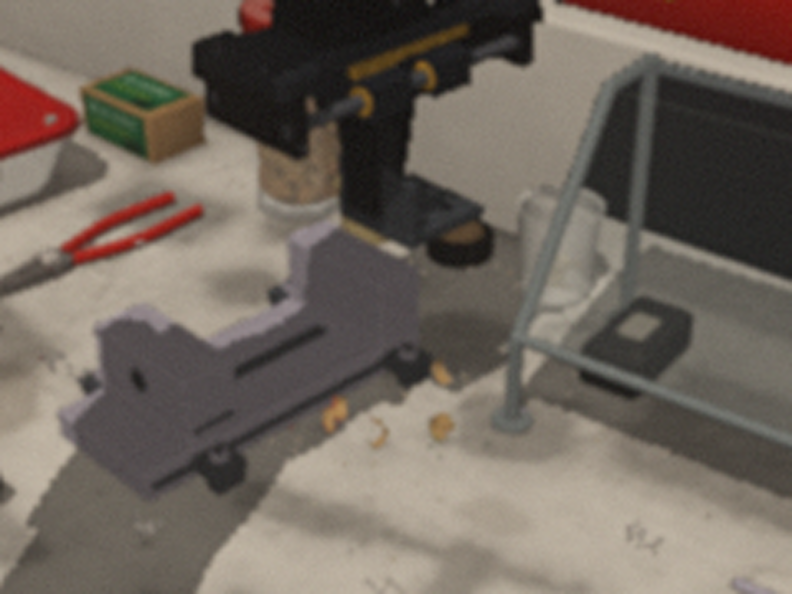

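Run:
```python
from fit import *
w=camera("wrist"); st=read_state()
F=lambda x,y:np.array([(x+.5)/4.6+300-.5,(y+.5)/4.6+230-.5])
T=st["ee_pos"];R0=R.from_quat(st["eef_rot"])
# bracket in tool: bracket x = tool y, bracket y = tool x, bracket z=-tool z ; flange centre local
obs=[((.03,.03,-.004),F(676,52)),((-.03,.03,-.004),F(65,52)),((-.03,.03,.036),F(52,203)),((-.022,.03,.036),F(150,203)),((.03,.03,.004),F(696,78))]
def pts(q):
    l=np.array([o[0] for o in obs]); c,s=np.cos(q[3]),np.sin(q[3])
    l=l+[.026,0,-.02] # about flange centre
    x=c*l[:,0]+s*l[:,2]; z=-s*l[:,0]+c*l[:,2]
    tl=np.c_[l[:,1]+q[1],x+q[0],-z-q[2]]
    return T+R0.apply(tl)
f=lambda q:(proj(w,pts(q))-[o[1] for o in obs]).ravel()
r=least_squares(f,[0,0,.01,0]);print(r.x,np.round(r.fun,1))
f3=lambda q:f([q[0],q[1],q[2],0]);r=least_squares(f3,[0,0,.01]);print(r.x,np.round(r.fun,1))
f3=lambda q:f([0,q[0],.0065,q[1]]);r=least_squares(f3,[0,0]);print(r.x,np.round(r.fun,1))
```

```text
[-0.00019497 -0.00388046  0.00339721 -0.01292539] [-0.4  0.1  0.2 -0.5 -0.3  0.1  0.3  0.2  0.2  0. ]
[-0.00023513 -0.00345134  0.00477329] [-0.7 -0.4 -0.6 -0.5  0.   0.5  0.9  0.5  0.2 -0.4]
[-0.00286471  0.00454831] [ 0.7 -0.6 -0.4 -0.5  0.8  0.9  1.9  0.8  1.7 -0.6]
```

Run:
```python
from fit import *
V=D["V"]; p=loc(V,[-.0625,.004,0])[0]
plan([p[0],p[1],.15],Rdown(V[2]+np.pi/2)); plan([p[0],p[1],.047],Rdown(V[2]+np.pi/2))
```

```text
shift cm [11.08, -0.39, 2.55] rot [-0.001, -0.002, -0.001] rows>= 2
shift cm [11.06, -0.38, 12.85] rot [-0.001, -0.002, -0.001] rows>= 3
```

Call:
play_rows(
  moves=[
    [[6, -0.2, 0], [0, 0, 0], 0.3],
    [[11.1, -0.4, 1], [0, 0, 0], 0.3],
    [[11.1, -0.4, 5], [0, 0, 0], 0.3],
    [[11.1, -0.4, 9], [0, 0, 0], 0.3],
    [[11.1, -0.4, 12], [0, 0, 0], 0.3],
    [[11.1, -0.4, 12.3], [0, 0, 0], 0.3],
    [[11.1, -0.4, 12.3], [0, 0, 0], 0.3],
  ],
)

```text
time: 14.95
ee_pos: [0.5507, 0.189, 0.0537]
eef_rot: [0.748, 0.664, 0.001, -0.001]
ft_force: [-1.0, -0.4, -2.6]
width: 0.0075
```

Run:
```python
from fit import *
st=read_state();print(st["ee_pos"],st["ft_force"],st["width"])
w=camera("wrist");crop(w,0,0,640,480,1.25,"w13.png"); s=camera("scene");crop(s,200,150,400,290,3.9,"s13.png")
```

```text
[0.55068001 0.18898201 0.05365249] [-0.97458037 -0.38786762 -2.55757687] 0.007489950433088865
```

View pics/w13.png

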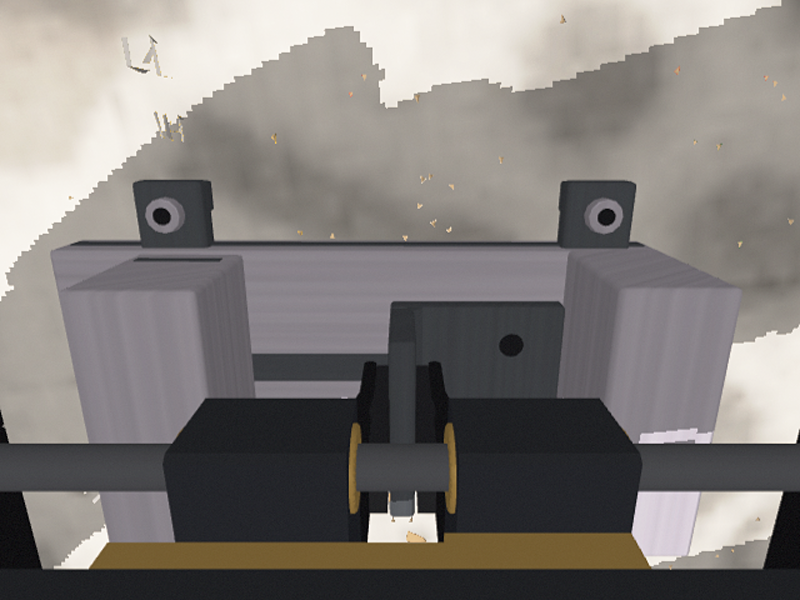

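View pics/s13.png

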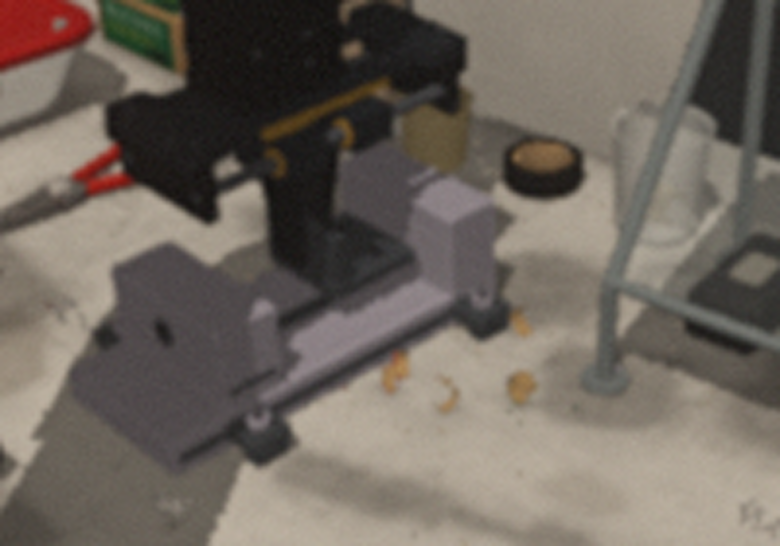

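Call:
play_rows(
  moves=[
    [[0, -0.1, 0.4], [0, 0, 0], 0.3],
    [[0, -0.1, 0.8], [0, 0, 0], 0.3],
    [[0, -0.1, 0.8], [0, 0, 0], 0.3],
    [[0, -0.1, 0.8], [0, 0, 0], 0.3],
  ],
)

```text
time: 15.55
ee_pos: [0.549, 0.1891, 0.0446]
eef_rot: [0.748, 0.664, 0.001, -0.001]
ft_force: [0.9, -0.2, -2.8]
width: 0.0079
```

Call:
play_rows(
  moves=[
    [[0, 0, 0.3], [0, 0, 0], 0.3],
    [[0, 0, 0.3], [0, 0, 0], 0.3],
  ],
)

```text
time: 15.8
ee_pos: [0.5488, 0.1891, 0.0413]
eef_rot: [0.748, 0.664, 0.0, -0.001]
ft_force: [-0.1, -0.3, -3.3]
width: 0.008
```

Call:
play_rows(
  moves=[
    [[0, 0, 0.2], [0, 0, 0], 0.3],
    [[0, 0, 0.2], [0, 0, 0], 0.3],
  ],
)

```text
time: 16.05
ee_pos: [0.5489, 0.1891, 0.0394]
eef_rot: [0.748, 0.664, 0.0, -0.001]
ft_force: [-1.2, 0.3, -3.6]
width: 0.0077
```

Call:
play_rows(
  moves=[
    [[0, 0, 0.2], [0, 0, 0], 0.3],
    [[0, 0, 0.2], [0, 0, 0], 0.3],
  ],
)

```text
time: 16.3
ee_pos: [0.5491, 0.1892, 0.0376]
eef_rot: [0.748, 0.664, 0.001, -0.001]
ft_force: [0.4, 0.4, -2.9]
width: 0.0076
```

Call:
play_rows(
  moves=[
    [[0, 0, 0.15], [0, 0, 0], 0.3],
    [[0, 0, 0.15], [0, 0, 0], 0.3],
  ],
)

```text
time: 16.55
ee_pos: [0.5491, 0.1892, 0.0375]
eef_rot: [0.748, 0.664, 0.001, -0.001]
ft_force: [-6.6, -1.8, 13.1]
width: 0.0078
```

Call:
play_rows(
  moves=[
    [[0, 0, 0.15], [0, 0, 0], 0.3],
    [[0, 0, 0.15], [0, 0, 0], 0.3],
  ],
)

```text
time: 16.8
ee_pos: [0.5491, 0.1893, 0.0374]
eef_rot: [0.748, 0.664, 0.001, -0.002]
ft_force: [-14.7, -4.3, 29.8]
width: 0.0079
```

Call:
play_rows(
  moves=[
    [[0, 0, -0.2], [0, 0, 0], 0.3],
    [[0, 0.2, -0.25], [0, 0, 0], 0.3],
    [[0, 0.4, -0.25], [0, 0, 0], 0.3],
    [[0, 0.4, -0.25], [0, 0, 0], 0.3],
  ],
)

```text
time: 17.3
ee_pos: [0.5523, 0.1893, 0.0375]
eef_rot: [0.747, 0.664, 0.0, -0.002]
ft_force: [-7.3, -0.3, 9.0]
width: 0.0075
```

Call:
play_rows(
  moves=[
    [[0, 0.2, 0], [0, 0, 0], 0.3],
    [[0, 0.2, 0], [0, 0, 0], 0.3],
  ],
)

```text
time: 17.55
ee_pos: [0.5543, 0.1892, 0.0375]
eef_rot: [0.747, 0.664, 0.0, -0.002]
ft_force: [-7.2, 0.3, 8.1]
width: 0.0082
```

```bash
cat >> fit.py <<'E'
def inV(p):
    V=D["V"];c,s=np.cos(V[2]),np.sin(V[2]);d=np.array(p)-[V[0],V[1],0];return np.array([c*d[0]+s*d[1],-s*d[0]+c*d[1],d[2]])
E
python3 - <<'E'
from fit import *
st=read_state();print(inV(st["ee_pos"]),"foot x",inV(st["ee_pos"])[0]+.056)
w=camera("wrist");crop(w,300,180,600,340,2.6,"w14.png")
E
```

```text
[-0.05869219  0.00596096  0.03752801] foot x -0.002692193642849436
```

View pics/w14.png

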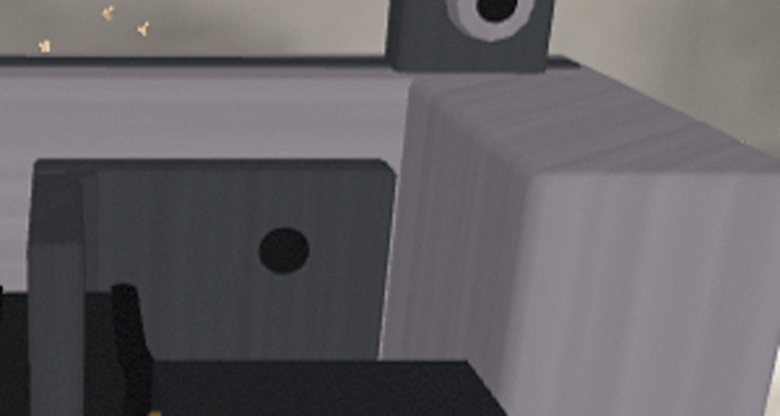

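Call:
play_rows(
  moves=[
    [[0, 0.15, -0.05], [0, 0, 0], 0.3],
    [[0, 0.3, -0.05], [0, 0, 0], 0.3],
    [[0, 0.3, -0.05], [0, 0, 0], 0.3],
  ],
)

```text
time: 17.98
ee_pos: [0.557, 0.1885, 0.0375]
eef_rot: [0.747, 0.664, -0.0, -0.002]
ft_force: [-8.1, 1.7, 5.3]
width: 0.0078
```

Call:
play_rows(
  moves=[
    [[0, 0.15, -0.05], [0, 0, 0], 0.3],
    [[0, 0.15, -0.05], [0, 0, 0], 0.3],
  ],
)

```text
time: 18.23
ee_pos: [0.5571, 0.1886, 0.0376]
eef_rot: [0.747, 0.664, -0.001, -0.003]
ft_force: [-13.4, 0.7, 6.9]
width: 0.0077
```

Call:
play_rows(
  moves=[
    [[0, -0.1, 0], [0, 0, 0], 0.3],
    [[0, -0.1, 0], [0, 0, 0], 4],
    [[0, -0.1, 0], [0, 0, 0], 4],
    [[0, -0.1, 0], [0, 0, 0], 4],
    [[0, -0.1, -3], [0, 0, 0], 4],
    [[0, -0.1, -8], [0, 0, 0], 4],
    [[0, -0.1, -12], [0, 0, 0], 4],
  ],
)

```text
time: 19.1
ee_pos: [0.559, 0.1876, 0.1601]
eef_rot: [0.748, 0.664, 0.001, -0.001]
ft_force: [1.0, 0.3, -0.7]
width: 0.0398
```

Run:
```python
from fit import *
st=read_state();print(st["ee_pos"],st["ft_force"],inV(st["ee_pos"]))
w=camera("wrist");crop(w,0,0,640,480,1.25,"w15.png");crop(w,260,80,500,300,3.3,"w15b.png")
```

```text
[0.55899465 0.18759057 0.16008957] [ 0.95381502  0.30561081 -0.7382051 ] [-0.05384872  0.00491986  0.16008957]
```

View pics/w15.png

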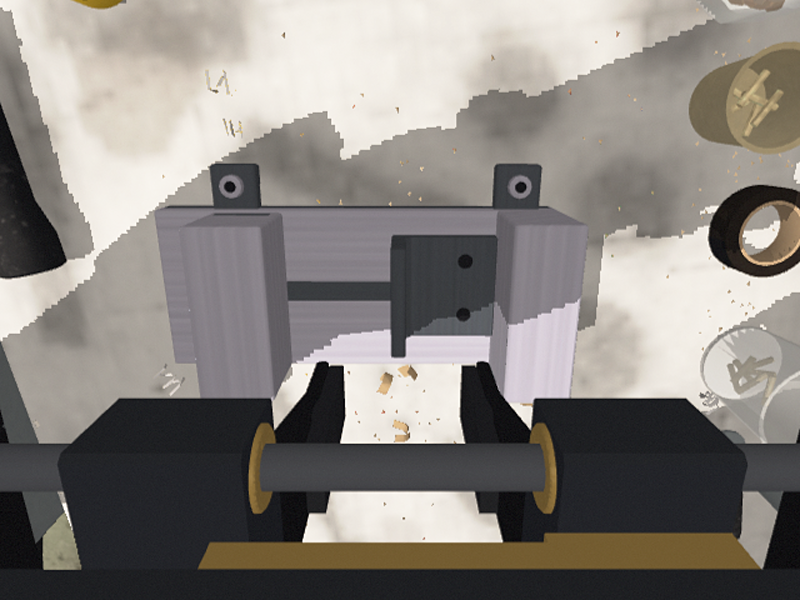

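View pics/w15b.png

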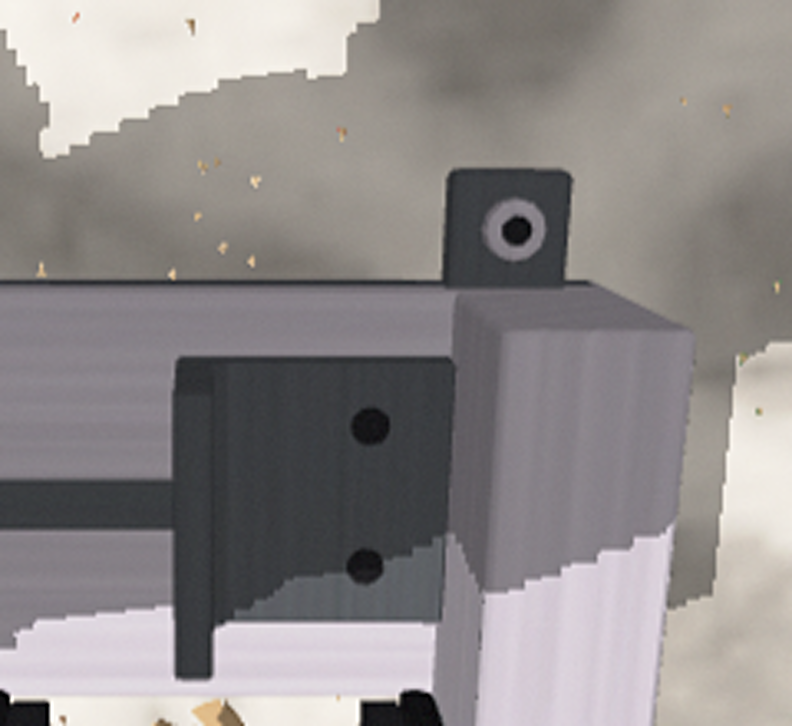

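Run:
```python
from fit import *
V=D["V"]; st=read_state();print(st["joint_positions"].round(2)); p=loc(V,[-.095,.002,0])[0]
plan([p[0],p[1],.16],Rdown(V[2]))
```

```text
[-0.75  0.3   0.43  1.66 -0.14  1.2  -0.41]
shift cm [-0.39, -4.34, 0.52] rot [-0.001, -0.01, 1.57] rows>= 9
```

Call:
play_rows(
  moves=[
    [[-0.4, -4.3, 0], [0, 0, 1.57], 2],
    [[-0.4, -4.3, 0], [0, 0, 1.57], 2],
    [[-0.4, -4.3, 0], [0, 0, 1.57], 2],
    [[-0.4, -4.3, 0], [0, 0, 1.57], 2],
    [[-0.4, -4.3, 0], [0, 0, 1.57], 2],
    [[-0.4, -4.3, 0], [0, 0, 1.57], 2],
    [[-0.4, -4.3, 0], [0, 0, 1.57], 2],
    [[-0.4, -4.3, 0], [0, 0, 1.57], 2],
  ],
  grip_force=30,
)

```text
time: 20.15
ee_pos: [0.5156, 0.1887, 0.1581]
eef_rot: [1.0, -0.027, -0.0, -0.001]
ft_force: [0.5, -0.0, -0.0]
width: 0.0198
```

Run:
```python
from fit import *
V=D["V"]; st=read_state();print(st["joint_positions"].round(2),inV(st["ee_pos"]),st["width"]); p=loc(V,[-.092,.002,0])[0]
plan([p[0],p[1],.05],Rdown(V[2]))
w=camera("wrist");crop(w,0,0,640,480,1.25,"w16.png")
```

```text
[-0.96  0.23  0.61  1.78 -0.14  1.18 -1.93] [-0.09711977  0.00088786  0.15808957] 0.01983243815406721
shift cm [0.52, -0.05, 10.81] rot [-0.003, 0.001, 0.065] rows>= 2
```

View pics/w16.png

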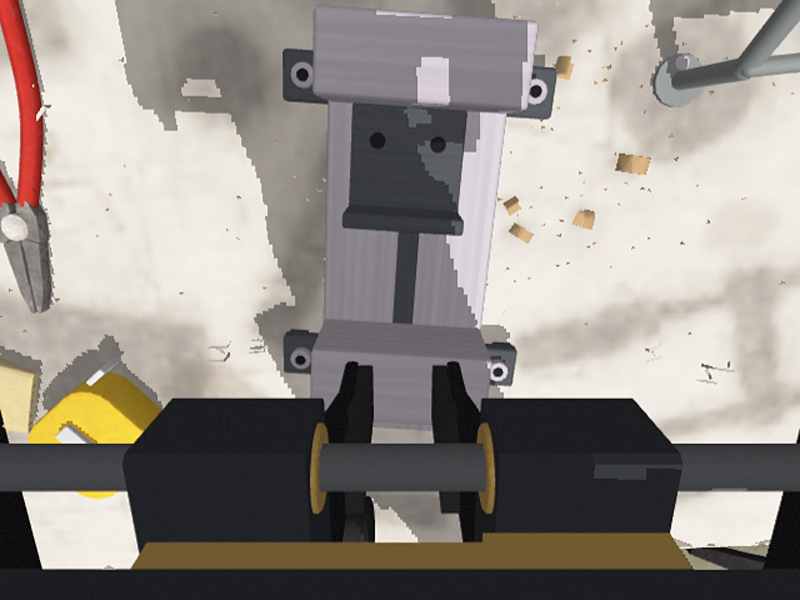

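Call:
play_rows(
  moves=[
    [[0.5, 0, 0], [0, 0, 0.065], 2],
    [[0.5, 0, 5], [0, 0, 0.065], 2],
    [[0.5, 0, 9], [0, 0, 0.065], 2],
    [[0.5, 0, 10.8], [0, 0, 0.065], 2],
    [[0.5, 0, 10.8], [0, 0, 0.065], 2],
    [[0.5, 0, 10.8], [0, 0, 0.065], 2],
  ],
)

```text
time: 20.95
ee_pos: [0.5213, 0.1892, 0.0517]
eef_rot: [0.998, -0.056, 0.001, -0.002]
ft_force: [-0.6, -0.7, 0.2]
width: 0.0199
```

Call:
play_rows(
  moves=[
    [[0.8, 0, 0], [0, 0, 0], 2],
    [[1.5, 0, 0], [0, 0, 0], 2],
    [[1.8, 0, 0], [0, 0, 0], 2],
    [[1.8, 0, 0], [0, 0, 0], 2],
  ],
)

```text
time: 21.45
ee_pos: [0.5384, 0.1867, 0.0501]
eef_rot: [0.998, -0.056, -0.0, -0.001]
ft_force: [0.0, -0.4, 0.3]
width: 0.0197
```

Run:
```python
from fit import *
st=read_state();print(inV(st["ee_pos"]),st["ft_force"])
w=camera("wrist");crop(w,0,0,640,480,1.25,"w17.png")
s=camera("scene");crop(s,200,140,400,290,3.9,"s17.png")
```

```text
[-0.07419373  0.00158182  0.05011799] [ 0.03822258 -0.3724441   0.27995471]
```

View pics/w17.png

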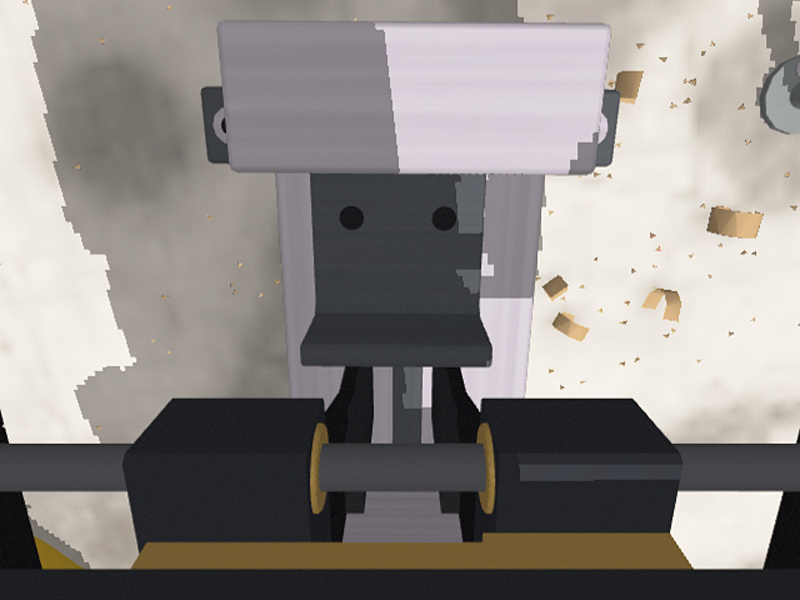

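View pics/s17.png

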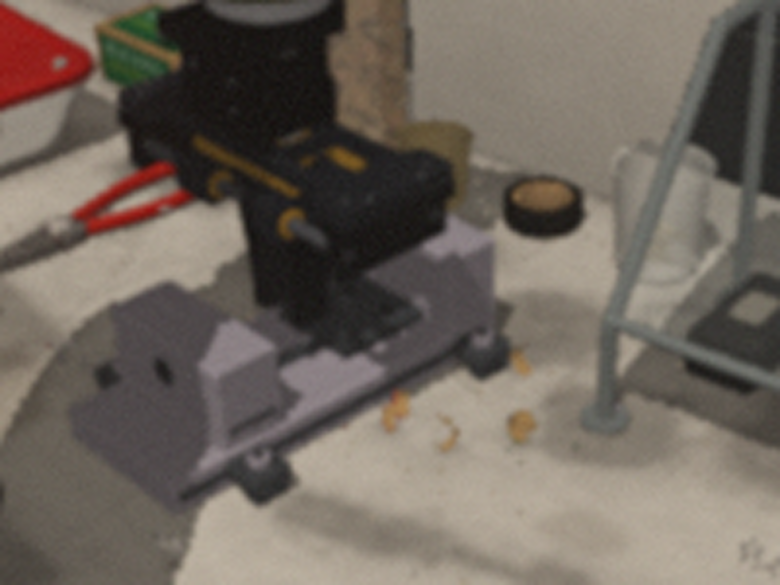

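Call:
play_rows(
  moves=[
    [[0.2, 0, 0], [0, 0, 0], 2],
    [[0.4, 0, 0], [0, 0, 0], 2],
    [[0.5, 0, 0], [0, 0, 0], 2],
    [[0.5, 0, 0], [0, 0, 0], 2],
  ],
)

```text
time: 22.05
ee_pos: [0.5416, 0.1865, 0.0499]
eef_rot: [0.998, -0.056, -0.002, -0.001]
ft_force: [-7.9, 0.7, 6.0]
width: 0.0199
```

Call:
play_rows(
  moves=[
    [[0.2, 0, 0], [0, 0, 0], 2],
    [[0.4, 0, 0], [0, 0, 0], 2],
    [[0.4, 0, 0], [0, 0, 0], 2],
  ],
)

```text
time: 22.42
ee_pos: [0.5418, 0.1866, 0.0496]
eef_rot: [0.998, -0.056, -0.006, -0.001]
ft_force: [-26.4, 0.4, 22.2]
width: 0.0199
```

```bash
cat > arc.py <<'E'
import numpy as np
def tcp(deg,bias=3.,s=28.,k=11.):
    t=np.radians(deg); C=np.array([-8*np.sin(t)-60*np.cos(t)+s*np.sin(t),22+60*np.sin(t)+s*np.cos(t)])
    return C+bias*np.array([np.cos(t),-np.sin(t)])-[k,0]
E
python3 - <<'E'
from arc import *
c=np.array([-65.2,50.])
for d in range(0,95,5): p=tcp(d)-c; print(d,tcp(d).round(1),"shift cm",round(p[0]/10,2),round(-p[1]/10,2))
E
```

```text
0 [-68.  50.] shift cm -0.28 -0.0
5 [-66.   54.9] shift cm -0.08 -0.49
10 [-63.7  59.5] shift cm 0.15 -0.95
15 [-60.9  63.8] shift cm 0.43 -1.38
20 [-57.7  67.8] shift cm 0.75 -1.78
25 [-54.2  71.5] shift cm 1.1 -2.15
30 [-50.4  74.7] shift cm 1.48 -2.47
35 [-46.2  77.6] shift cm 1.9 -2.76
40 [-41.8  80.1] shift cm 2.34 -3.01
45 [-37.2  82.1] shift cm 2.8 -3.21
50 [-32.3  83.7] shift cm 3.29 -3.37
55 [-27.3  84.8] shift cm 3.79 -3.48
60 [-22.2  85.4] shift cm 4.3 -3.54
65 [-17.   85.5] shift cm 4.82 -3.55
70 [-11.7  85.1] shift cm 5.35 -3.51
75 [-6.4 84.3] shift cm 5.88 -3.43
80 [-1.2 83. ] shift cm 6.4 -3.3
85 [ 4.  81.2] shift cm 6.92 -3.12
90 [ 9. 79.] shift cm 7.42 -2.9
```

Small start first, to see whether it tips.

Call:
play_rows(
  moves=[
    [[-0.2, 0, 0], [0, 0, 0], 2],
    [[-0.05, 0, -0.5], [0, 0, 0], 2],
    [[0.15, 0, -0.95], [0, 0, 0], 2],
    [[0.43, 0, -1.38], [0, 0, 0], 2],
    [[0.43, 0, -1.38], [0, 0, 0], 2],
  ],
)

```text
time: 23.05
ee_pos: [0.5493, 0.1857, 0.0635]
eef_rot: [0.998, -0.056, -0.003, -0.001]
ft_force: [-10.0, 0.7, 3.1]
width: 0.0199
```

Run:
```python
from fit import *
st=read_state();print(inV(st["ee_pos"]),st["ft_force"])
w=camera("wrist");crop(w,0,0,640,480,1.25,"w18.png")
s=camera("scene");crop(s,200,140,400,290,3.9,"s18.png")
```

```text
[-0.06320825  0.00188959  0.06352551] [-10.03621848   0.70671091   3.14176724]
```

View pics/w18.png

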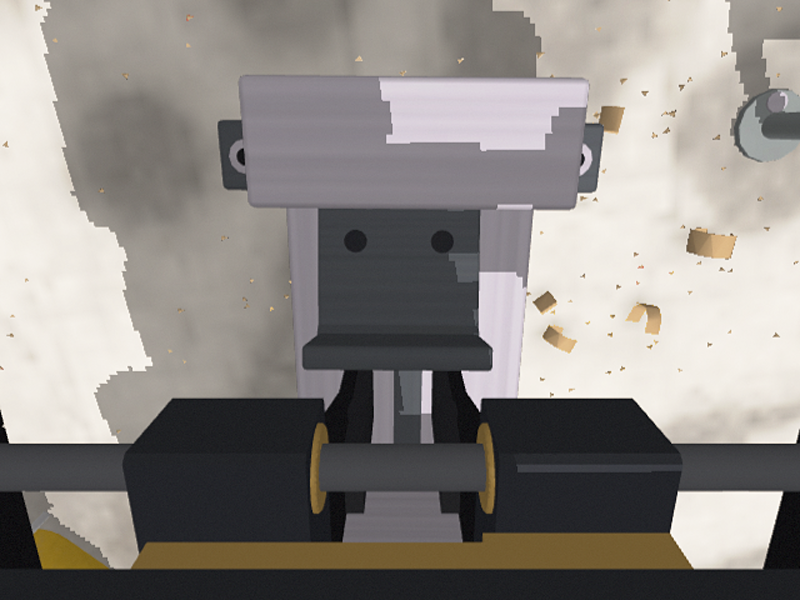

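View pics/s18.png

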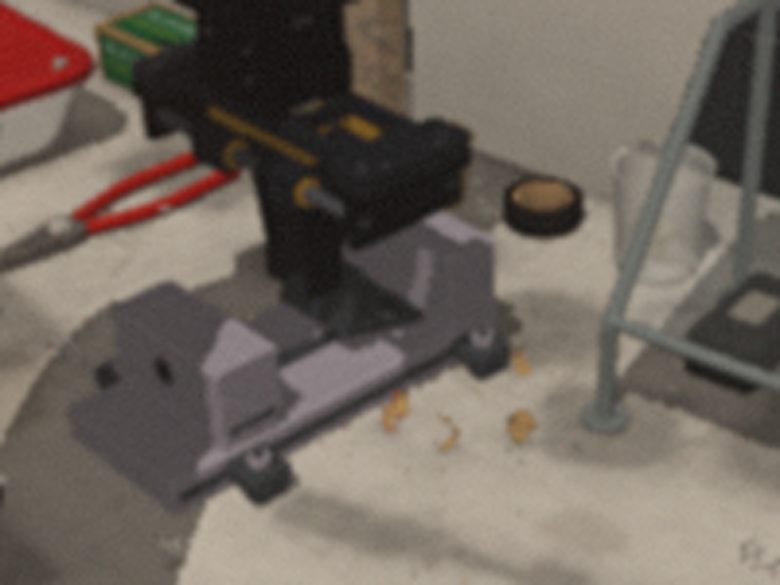

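Call:
play_rows(
  moves=[
    [[0.32, 0, -0.4], [0, 0, 0], 2],
    [[0.67, 0, -0.77], [0, 0, 0], 2],
    [[1.05, 0, -1.09], [0, 0, 0], 2],
    [[1.47, 0, -1.38], [0, 0, 0], 2],
    [[1.91, 0, -1.63], [0, 0, 0], 2],
    [[2.37, 0, -1.83], [0, 0, 0], 2],
    [[2.37, 0, -1.83], [0, 0, 0], 2],
  ],
)

```text
time: 24.02
ee_pos: [0.575, 0.183, 0.0834]
eef_rot: [0.998, -0.056, -0.001, -0.002]
ft_force: [-7.7, -0.1, 14.1]
width: 0.0199
```

Run:
```python
from fit import *
st=read_state();print(inV(st["ee_pos"]),st["ft_force"])
w=camera("wrist");crop(w,0,0,640,480,1.25,"w19.png")
s=camera("scene");crop(s,200,140,400,290,3.9,"s19.png")
```

```text
[-0.03745579  0.00223985  0.08342821] [-7.72070667 -0.11980749 14.06664441]
```

View pics/w19.png

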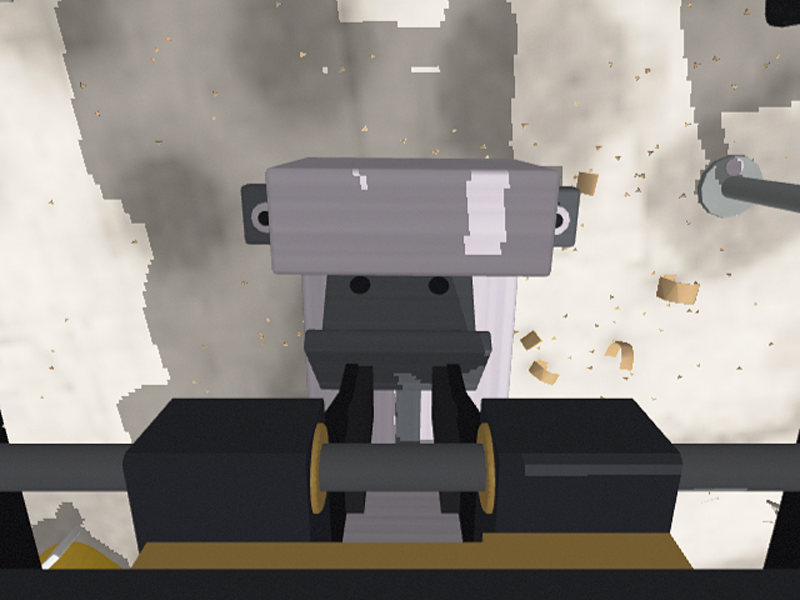

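View pics/s19.png

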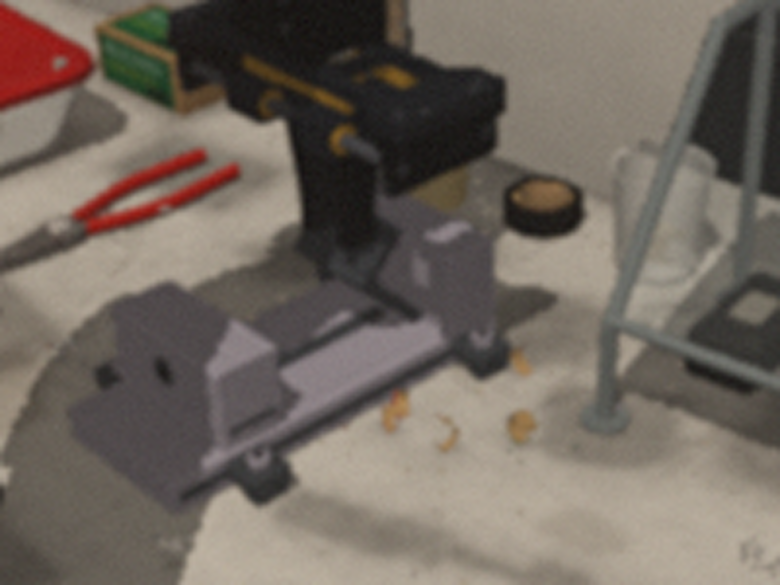

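Call:
play_rows(
  moves=[
    [[0.49, 0, -0.16], [0, 0, 0], 2],
    [[0.99, 0, -0.27], [0, 0, 0], 2],
    [[1.5, 0, -0.33], [0, 0, 0], 2],
    [[2.02, 0, -0.34], [0, 0, 0], 2],
    [[2.55, 0, -0.3], [0, 0, 0], 2],
    [[2.55, 0, -0.3], [0, 0, 0], 2],
  ],
)

```text
time: 24.88
ee_pos: [0.6024, 0.1798, 0.0871]
eef_rot: [0.998, -0.056, 0.002, -0.002]
ft_force: [0.8, -0.2, 11.7]
width: 0.0205
```

Run:
```python
from fit import *
st=read_state();print(inV(st["ee_pos"]),st["ft_force"])
w=camera("wrist");crop(w,0,0,640,480,1.25,"w20.png")
s=camera("scene");crop(s,200,140,400,290,3.9,"s20.png")
```

```text
[-0.00978465  0.00231833  0.08707294] [ 0.75268832 -0.18195886 11.73395232]
```

View pics/w20.png

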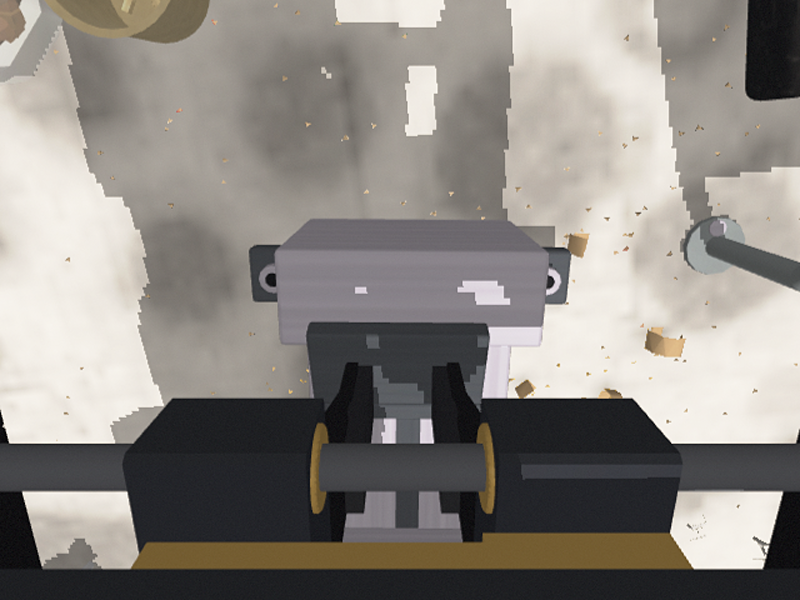

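View pics/s20.png

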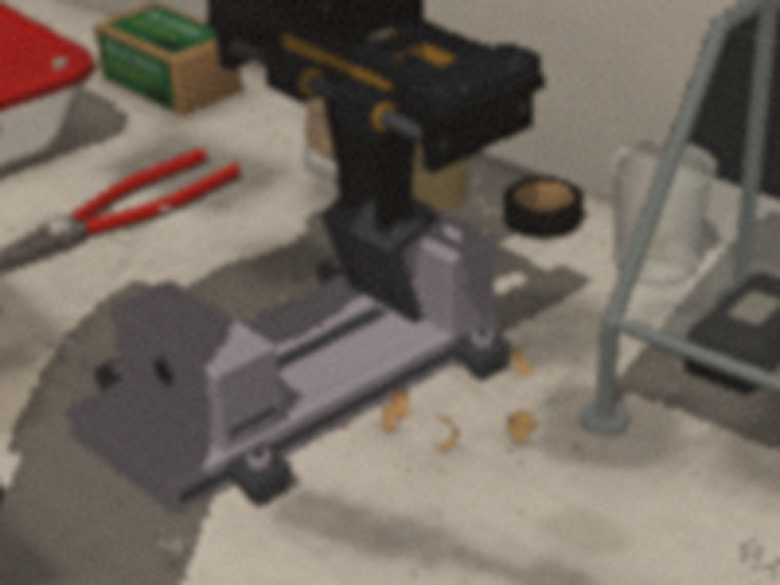

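Call:
play_rows(
  moves=[
    [[0.53, 0, 0.08], [0, 0, 0], 2],
    [[1.05, 0, 0.21], [0, 0, 0], 2],
    [[1.57, 0, 0.39], [0, 0, 0], 2],
    [[2.07, 0, 0.61], [0, 0, 0], 2],
    [[2.07, 0, 0.61], [0, 0, 0], 2],
    [[2.07, 0, 0.61], [0, 0, 0], 2],
  ],
)

```text
time: 25.72
ee_pos: [0.6219, 0.1776, 0.0822]
eef_rot: [0.998, -0.056, 0.001, -0.002]
ft_force: [-7.6, -2.2, 25.1]
width: 0.02
```

Run:
```python
from fit import *
st=read_state();print(inV(st["ee_pos"]),st["ft_force"])
w=camera("wrist");crop(w,0,0,640,480,1.25,"w21.png")
s=camera("scene");crop(s,200,140,400,290,3.9,"s21.png")
```

```text
[0.00981126 0.00239082 0.08215984] [-7.59068807 -2.24206191 25.06715755]
```

View pics/w21.png

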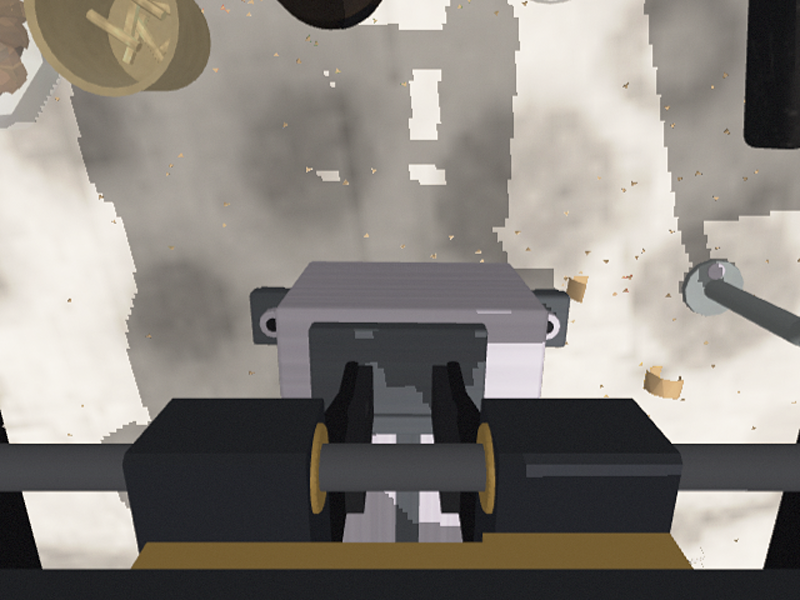

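View pics/s21.png

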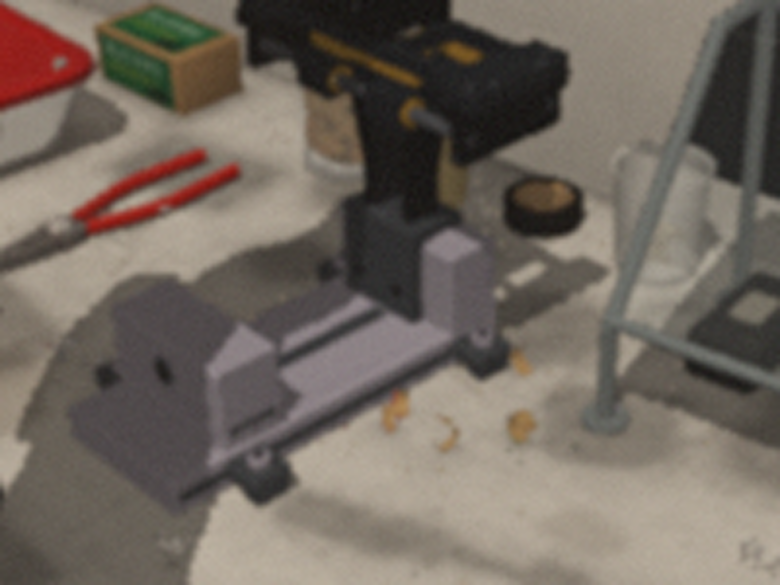

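Call:
play_rows(
  moves=[
    [[0.1, 0, 0], [0, 0, 0], 2],
    [[0, 0, -1], [0, 0, 0], 2],
    [[0, 0, -5], [0, 0, 0], 2],
    [[-4, 0, -8], [0, 0, 0], 2],
    [[-10, 0, -8], [0, 0, 0], 2],
    [[-16, 0, -8], [0, 0, 0], 2],
    [[-20.5, 0, -8], [0, 0, 0], 2],
    [[-20.5, 0, -8], [0, 0, 0], 2],
  ],
)

```text
time: 26.82
ee_pos: [0.4146, 0.2012, 0.1594]
eef_rot: [0.999, -0.054, -0.001, -0.002]
ft_force: [0.9, 0.5, 0.3]
width: 0.02
```

Run:
```python
from fit import *
V=D["V"];st=read_state();print(inV(st["ee_pos"]),st["ft_force"],st["joint_positions"].round(2))
w=camera("wrist");crop(w,0,0,640,480,1.25,"w22.png")
s=camera("scene");crop(s,200,140,400,290,3.9,"s22.png")
p=loc(V,[-.2,0.0,0])[0]; plan([p[0],p[1],.04],Rdown(V[2]))
```

```text
[-0.19879852  0.00139691  0.15944288] [0.88426198 0.54163734 0.25369505] [-1.12 -0.01  0.58  1.99 -0.    1.16 -2.22]
shift cm [-0.41, 0.14, 11.97] rot [-0.004, 0.0, 0.007] rows>= 2
```

View pics/w22.png

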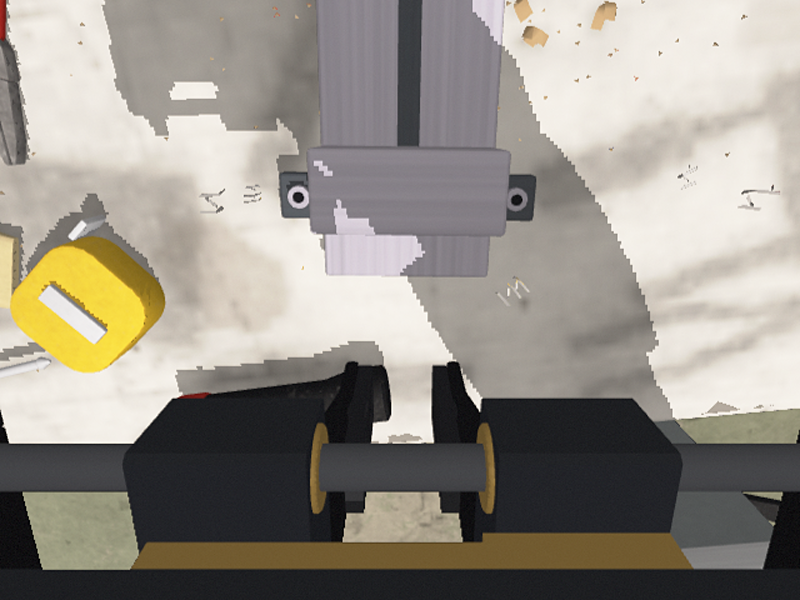

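View pics/s22.png

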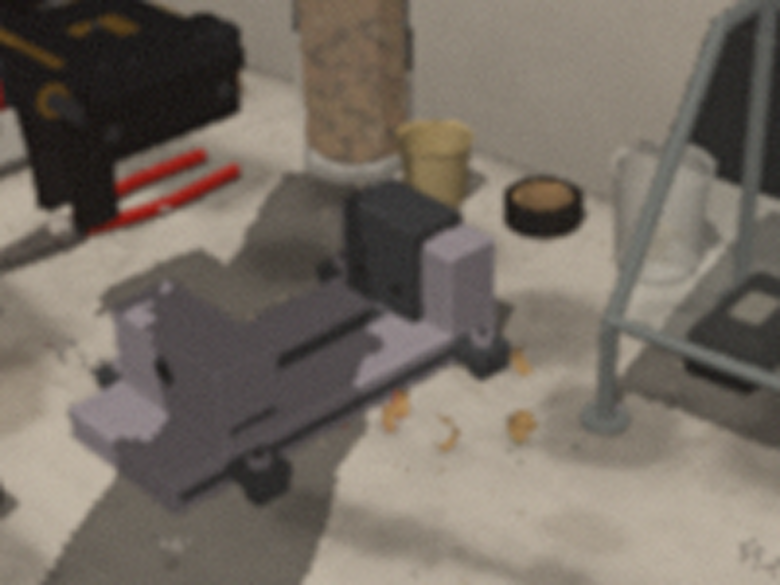

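Run:
```python
from fit import *
w=camera("wrist");t=camera("top")
for px in [(308,320),(310,300),(296,290),(305,336)]:
  for z in (.0,.018,.036): print(px,z,inV(onz(w,px,z)).round(3))
for r in masks_of(t,"torch")[:1]:
  ys,xs=np.where(r["region"]); print(r["conf"],xs.min(),xs.max(),ys.min(),ys.max()); 
  for px in [(xs.max(),ys[xs>xs.max()-3].mean()),(xs.min(),ys[xs<xs.min()+3].mean())]: print(px,inV(onz(t,px,.018)),onz(t,px,.018))
crop(t,170,220,330,345,4.5,"t22.png")
```

```text
(308, 320) 0.0 [-0.287  0.013  0.   ]
(308, 320) 0.018 [-0.277  0.012  0.018]
(308, 320) 0.036 [-0.267  0.012  0.036]
(310, 300) 0.0 [-0.268  0.011  0.   ]
(310, 300) 0.018 [-0.259  0.011  0.018]
(310, 300) 0.036 [-0.251  0.01   0.036]
(296, 290) 0.0 [-0.259  0.023  0.   ]
(296, 290) 0.018 [-0.251  0.022  0.018]
(296, 290) 0.036 [-0.243  0.021  0.036]
(305, 336) 0.0 [-0.303  0.016  0.   ]
(305, 336) 0.018 [-0.292  0.015  0.018]
(305, 336) 0.036 [-0.281  0.014  0.036]
0.58 211 235 317 328
(np.int64(235), np.float64(324.0)) [-0.2917266   0.09002768  0.018     ] [0.33284933 0.30022946 0.018     ]
(np.int64(211), np.float64(323.0)) [-0.29324167  0.15235739  0.018     ] [0.33871514 0.36230104 0.018     ]
```

View pics/t22.png

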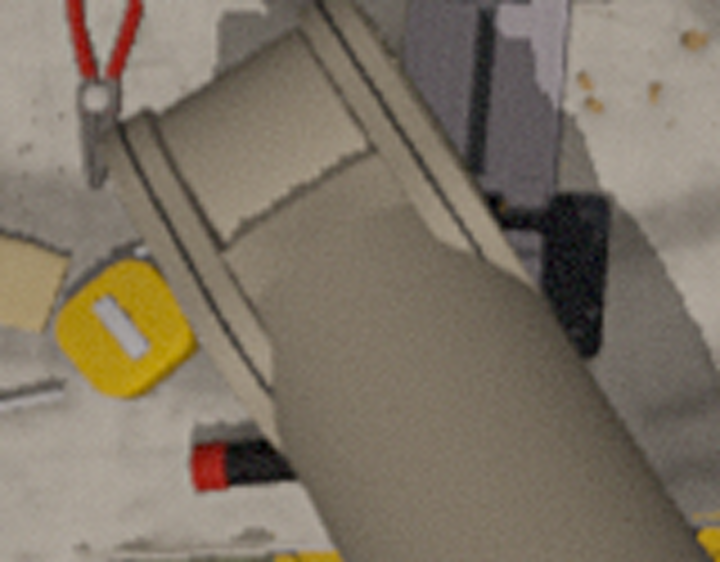

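Call:
play_rows(
  moves=[
    [[-0.5, 0.1, 5], [0, 0, 0], 1],
    [[-0.5, 0.1, 9], [0, 0, 0], 0.5],
    [[-0.5, 0.1, 12], [0, 0, 0], 0],
    [[-0.5, 0.1, 12.3], [0, 0, 0], 0],
    [[-0.5, 0.1, 12.3], [0, 0, 0], 0],
    [[-0.5, 0.1, 12.3], [0, 0, 0], 0],
  ],
)

```text
time: 27.82
ee_pos: [0.413, 0.2006, 0.0375]
eef_rot: [0.998, -0.056, 0.0, -0.002]
ft_force: [-0.3, -0.5, -0.3]
width: 0.0003
```

Call:
play_rows(
  moves=[
    [[1, 0, 0], [0, 0, 0], 0],
    [[2.5, 0, 0], [0, 0, 0], 0],
    [[4, 0, 0], [0, 0, 0], 0],
    [[5.5, 0, 0], [0, 0, 0], 0],
    [[7, 0, 0], [0, 0, 0], 0],
    [[8.5, 0, 0], [0, 0, 0], 0],
    [[8.5, 0, 0], [0, 0, 0], 0],
  ],
)

```text
time: 28.7
ee_pos: [0.4981, 0.1898, 0.0361]
eef_rot: [0.998, -0.057, 0.0, -0.001]
ft_force: [0.4, 0.5, -0.1]
width: 0.0006
```

Run:
```python
from fit import *
V=D["V"];st=read_state();print(inV(st["ee_pos"]),st["ft_force"],st["joint_positions"].round(2))
w=camera("wrist");crop(w,0,0,640,480,1.25,"w23.png")
s=camera("scene");crop(s,200,140,400,290,3.9,"s23.png")
```

```text
[-1.14542416e-01 -4.38951833e-05  3.61248264e-02] [ 0.37523804  0.54121936 -0.08885788] [-0.95  0.36  0.59  1.93 -0.25  0.92 -1.93]
```

View pics/w23.png

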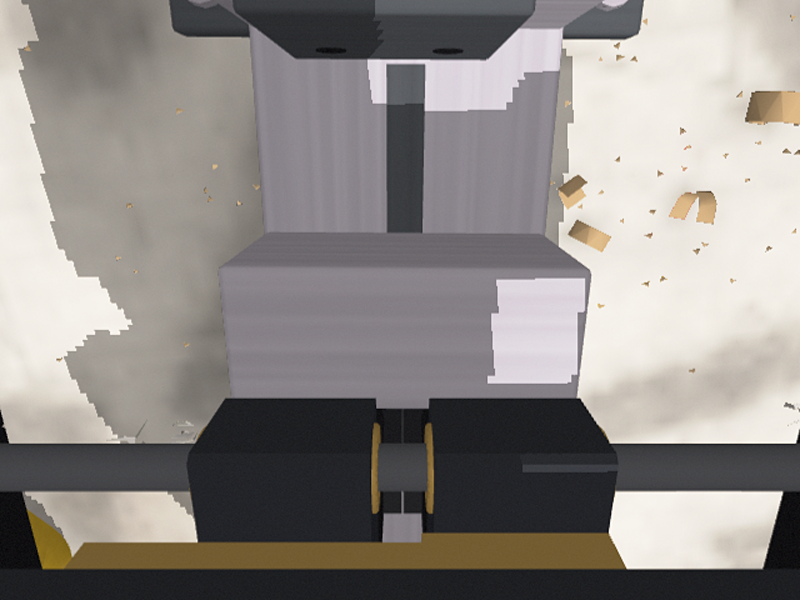

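View pics/s23.png

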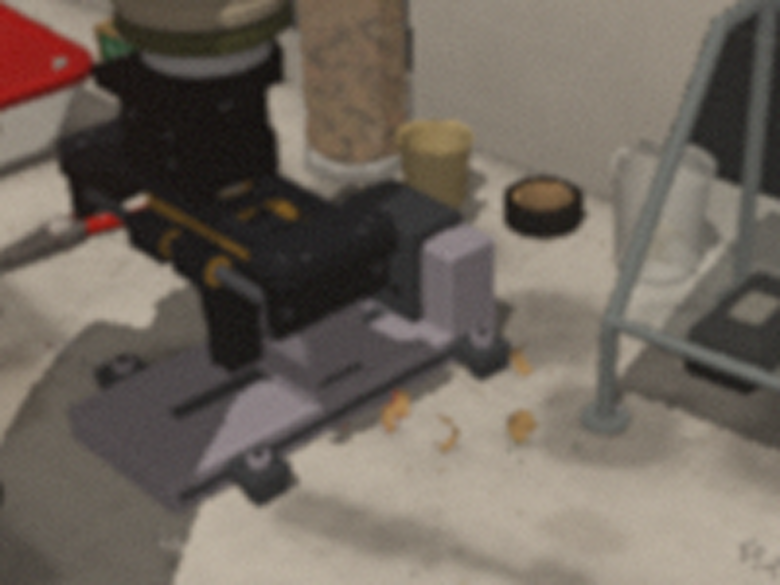

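Call:
play_rows(
  moves=[
    [[1, 0, 0], [0, 0, 0], 0],
    [[2, 0, 0], [0, 0, 0], 0],
    [[3, 0, 0], [0, 0, 0], 0],
    [[4, 0, 0], [0, 0, 0], 0],
    [[4.5, 0, 0], [0, 0, 0], 0],
    [[5, 0, 0], [0, 0, 0], 0],
    [[5, 0, 0], [0, 0, 0], 0],
  ],
)

```text
time: 29.68
ee_pos: [0.547, 0.185, 0.0363]
eef_rot: [0.998, -0.056, 0.0, -0.001]
ft_force: [-1.0, -0.3, -1.2]
width: 0.0005
```

Call:
play_rows(
  moves=[
    [[0.3, 0, 0], [0, 0, 0], 0],
    [[0.6, 0, 0], [0, 0, 0], 0],
    [[0.6, 0, 0], [0, 0, 0], 0],
  ],
)

```text
time: 30.05
ee_pos: [0.5526, 0.1844, 0.0363]
eef_rot: [0.998, -0.056, -0.0, -0.001]
ft_force: [-2.2, -0.9, 1.8]
width: 0.0002
```

Call:
play_rows(
  moves=[
    [[0.3, 0, 0], [0, 0, 0], 0],
    [[0.3, 0, 0], [0, 0, 0], 0],
  ],
)

```text
time: 30.3
ee_pos: [0.5533, 0.1844, 0.0361]
eef_rot: [0.998, -0.056, -0.002, -0.001]
ft_force: [-13.8, -0.8, 10.7]
width: 0.0009
```

Call:
play_rows(
  moves=[
    [[0.3, 0, 0], [0, 0, 0], 0],
    [[0.3, 0, 0], [0, 0, 0], 0],
  ],
)

```text
time: 30.55
ee_pos: [0.5533, 0.1844, 0.0359]
eef_rot: [0.998, -0.055, -0.006, -0.001]
ft_force: [-31.1, -1.7, 24.7]
width: 0.0003
```

Call:
play_rows(
  moves=[
    [[-0.8, 0, 0], [0, 0, 0], 0],
    [[-2, 0, 0], [0, 0, 0], 0],
    [[-3.5, 0, -1], [0, 0, 0], 0],
    [[-5, 0, -6], [0, 0, 0], 0],
    [[-7, 0, -11], [0, 0, 0], 0],
    [[-7, 0, -14], [0, 0, 0], 0],
    [[-7, 0, -14], [0, 0, 0], 0],
  ],
)

```text
time: 31.42
ee_pos: [0.4898, 0.1921, 0.1787]
eef_rot: [0.998, -0.056, 0.002, -0.003]
ft_force: [-0.2, 0.8, 0.1]
width: 0.0002
```

Run:
```python
from fit import *
V=D["V"];st=read_state();print(inV(st["ee_pos"]),st["ft_force"],st["joint_positions"].round(2))
w=camera("wrist");crop(w,180,0,440,220,3,"w24.png")
for v in(.12,.122): print(v,((proj(w,loc(V,[[-.17+v,-.047,.072],[-.13+v,-.047,.072],[-.008,-.03,.082],[-.008,.03,.082],[.032,.03,.082],[.032,-.03,.082],[0,-.048,.072]]))-[180,0])*3).round(0).tolist())
s=camera("scene");crop(s,200,140,400,290,3.9,"s24.png")
t=camera("top");crop(t,160,150,480,350,2.5,"t24.png")
```

```text
[-0.12308033  0.00117077  0.17865116] [-0.24773758  0.82711385  0.06086322] [-1.04  0.15  0.64  1.82 -0.1   1.2  -2.05]
0.12 [[668.0, 375.0], [681.0, 164.0], [601.0, 145.0], [282.0, 143.0], [276.0, -102.0], [612.0, -100.0], [690.0, 107.0]]
0.122 [[668.0, 365.0], [682.0, 152.0], [601.0, 145.0], [282.0, 143.0], [276.0, -102.0], [612.0, -100.0], [690.0, 107.0]]
```

View pics/w24.png

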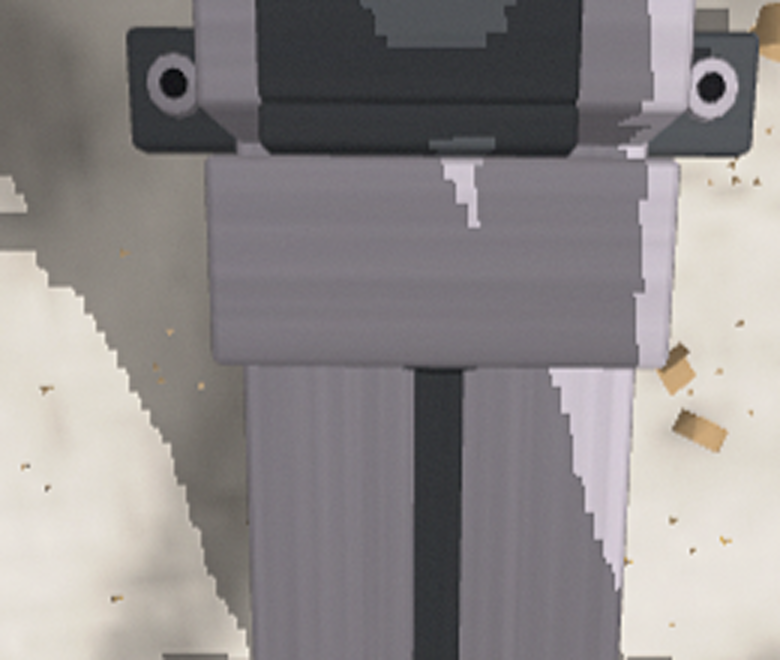

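View pics/s24.png

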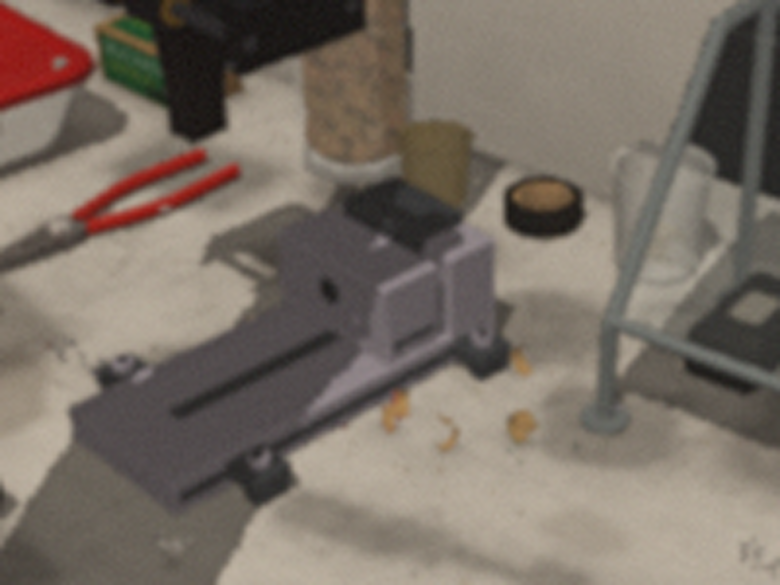

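View pics/t24.png

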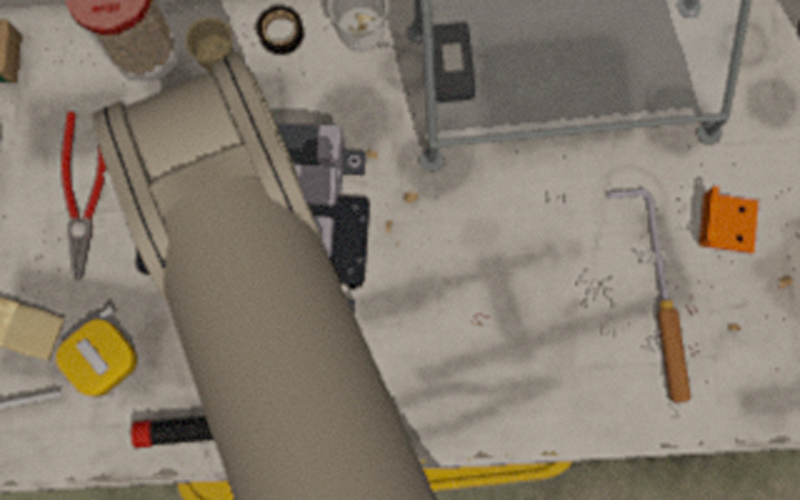

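Run:
```python
from fit import *
V=D["V"];w=camera("wrist")
for l in [(-.008,0,.082),(-.008,0,.074),(0,0,.082),(-.008,0,.072),(0,0,.072),(.01,0,.082),(0,.048,.072),(0,-.048,.072),(.0,-.048,.022)]: print(l,((proj(w,loc(V,l))[0]-[180,0])*3).round(0))
print(-w["camera_from_world"][:3,:3].T@w["camera_from_world"][:3,3])
plan([*loc(V,[-.115,-.0,0])[0][:2],.24],Rdown(V[2]))
```

```text
(-0.008, 0, 0.082) [433. 130.]
(-0.008, 0, 0.074) [432. 136.]
(0, 0, 0.082) [433.  82.]
(-0.008, 0, 0.072) [432. 137.]
(0, 0, 0.072) [433.  91.]
(0.01, 0, 0.082) [433.  21.]
(0, 0.048, 0.072) [180.  89.]
(0, -0.048, 0.072) [685.  93.]
(0.0, -0.048, 0.022) [643. 129.]
[0.57229757 0.18141464 0.33720648]
shift cm [0.95, -0.02, -6.49] rot [-0.001, 0.002, 0.006] rows>= 2
```

Call:
play_rows(
  moves=[
    [[0, 0, -5], [0, 0, 0], 1],
    [[0, 5, -6], [0, 0, 0], 1],
    [[0, 11, -6], [0, 0, 0], 1],
    [[0, 17, -6], [0, 0, 0], 1],
    [[0, 22, -6], [0, 0, 0], 1],
    [[0, 22, -6], [0, 0, 0], 1],
    [[0, 22, -6], [0, 0, 0], 1],
  ],
)

```text
time: 32.5
ee_pos: [0.4639, -0.027, 0.235]
eef_rot: [0.998, -0.056, -0.001, -0.001]
ft_force: [0.2, 0.6, -0.2]
width: 0.0098
```

Run:
```python
from fit import *
V,G=D["V"],D["G"];st=read_state();print(st["ee_pos"],st["ft_force"])
s=camera("scene");crop(s,220,150,360,270,5.5,"s25.png");cv2.imwrite("pics/s25f.png",s["frame"][:,:,::-1])
t=camera("top");crop(t,240,180,320,300,6,"t25.png");crop(t,160,150,480,350,2.5,"t25f.png")
for l in [(-.008,-.03,.082),(.032,-.03,.082),(-.008,.03,.082),(.032,.03,.082),(0,.048,.072),(0,-.048,.072),(-.008,-.047,.072)]: print(l,((proj(t,loc(V,l))[0]-[240,180]+.5)*6).round(0))
```

```text
[ 0.4638656  -0.02698462  0.23504836] [ 0.16760886  0.63614081 -0.20673675]
(-0.008, -0.03, 0.082) [292. 211.]
(0.032, -0.03, 0.082) [299. 122.]
(-0.008, 0.03, 0.082) [152. 202.]
(0.032, 0.03, 0.082) [161. 113.]
(0, 0.048, 0.072) [116. 188.]
(0, -0.048, 0.072) [336. 202.]
(-0.008, -0.047, 0.072) [333. 219.]
```

View pics/s25.png

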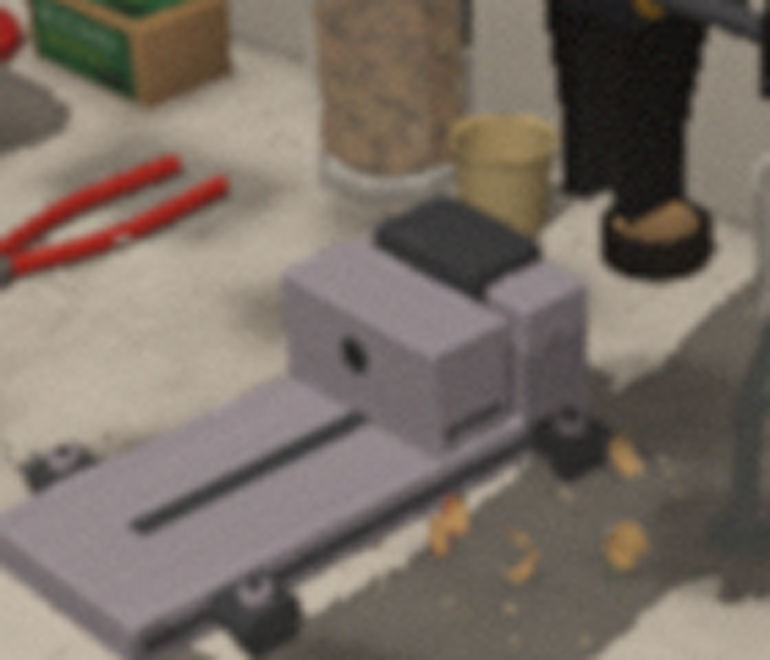

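View pics/t25.png

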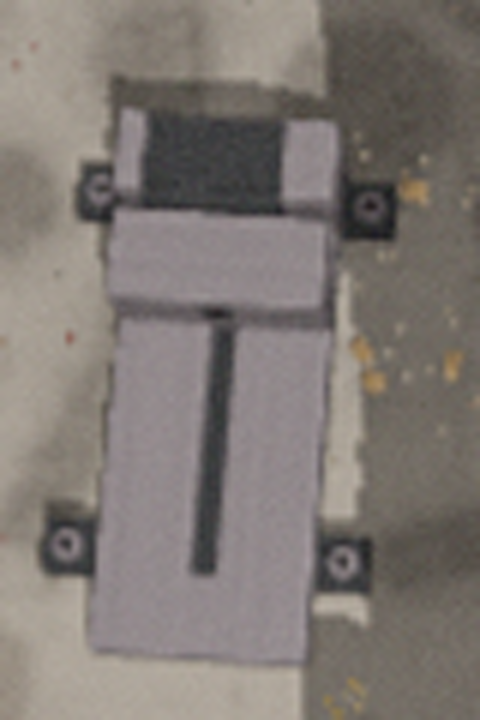

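View pics/t25f.png

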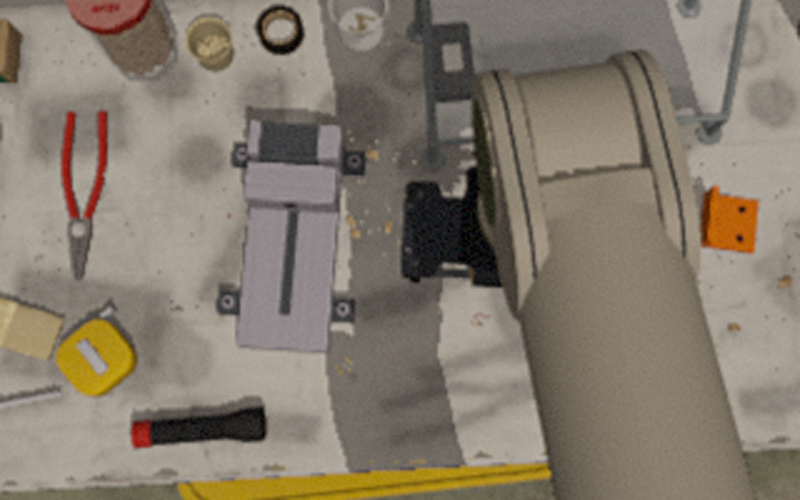

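Run:
```python
from bench import *
print(close_job()); print(read_state()["time"])
```

```text
the job is handed in; nothing more can be done
None
the job is handed in; nothing more can be done
```

The bracket is standing in the vise with the loose jaw closed on it, and I handed the job in about 33 s into the 67 s limit. No verdict is reported, so this rests on my own checks.

**What I did**
- I drew the dark bracket out from under the guard with the hook, then laid the hook on the bench in front of the guard.
- I pinched the bracket's flange, laid the bracket flat on the vise bed and slid it forward until its free edge met the fixed jaw.
- I tipped it up by pushing on the flange with the fingertips, along an arc about its free edge, until it stood upright.
- I pushed the loose jaw up until it stopped hard (about 31 N), then let go and drew the arm clear.

**What the last checks showed**
- **Bracket:** it stands upright with the flange over the jaw's top, about 4 mm off the middle. When upright, its top was at 82 mm, as expected.
- **Loose jaw:** I estimate it at about 0.121–0.122 m, against the 0.12 m required.
- **Hook:** it lies flat, with its end in front of the guard's front line.
- **Tape measure, torch and pliers:** the tape measure and torch are at the same top-view pixels as at the start. I judged the pliers unmoved by eye.

**What disagreed or went wrong**
- The last close wrist view put the bracket's back edge 1–1.5 mm further from the fixed jaw than my fit. That would put its centre at about -5.5 mm against the -6.5 mm limit. The force readings and the top view suggest this is mostly calibration error.
- The loose jaw was already about 9 mm closed when I first measured it. I don't know whether it began that way.
- The orange look-alike bracket got nudged during the hook work. It was not on the list of things to leave alone.

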